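Crate the separation columns and pin the lid on in the roller station

TASK

Pack the separation columns for dispatch: lay every column flat on the floor of the open crate on the roller track, then push the crate along the rollers until it is fully home against the end stop of the station bay, and swing the retaining lever until it stands square across the track behind the crate. After that set the lid on the crate so that its hinge knuckles mesh with the crate's, and slide the loose hinge pin through all five knuckles until its head is up against the first one, so that the lid is hinged again. Do not shove aside the film box lying beside the track.

Things in the scene. Friction and masses are not known exactly. Their poses are not given: they have to be found in the camera images.
- conveyor: Roller track fixed to the worktop, 370 mm long (own y), 157 mm wide (x), side rails 45 mm high at x = +-66.5 to 78.5 mm, free steel rollers between them, roller tops at z = 30 mm. Origin on the worktop under the centre line. +y leads along the track away from the station bay (open end at y = 165 mm); +x is the side away from the robot. Beside the bay a cheek on the +x rail rises to z = 69 mm.
- stop_face (a point): Middle of the face of the grey end stop of the bay (90 mm wide, top at z = 70 mm), at x = 0, y = -185, z = 50 mm of the conveyor. A crate that is fully home has its origin 84 mm from this face, at y = -101 mm of the conveyor.
- lever (a joint): Retaining lever: steel arm turning about a vertical axis beside the far rail. 0 = arm along the rail, pointing away from the bay (conveyor +y). Grows anticlockwise seen from above as the arm swings in over the rollers; 1.571 = square across the track (pointing to conveyor -x), 16 mm clear of a crate that is home. Range -0.6 to 2.0; stays where left (friction 0.12 N m).
- lever_axis (a point): Point on the lever's vertical axis, at x = 90.5, y = 5, z = 82 mm of the conveyor; the bracket under it reaches up to 49 mm, the arm lies at z = 50 to 60 mm.
- lever_grip (a point): Mid-height of the black round upright handle at the lever's end: 16 mm diameter, from z = 59 to 105 mm (this point at z = 82 mm), 85 mm from the lever's axis.
- crate: Open aluminium crate, loose on the rollers between the rails (2.5 mm play each side): outside 128 (x) x 168 (y) x 45 mm high, walls and floor 4 mm, inside 120 x 160 mm, about 0.45 kg. Origin: centre of its underside; axes parallel to the conveyor's. Its hinge knuckles are on its -x side.
- crate_hinge (a point): Mouth of the bore of the crate's first hinge knuckle, on the hinge axis at the crate's +y end (x = -82, y = 84, z = 47 mm of the crate). Axes as the crate's. The crate has three steel knuckles, 26 mm square blocks 30 mm long with a 16 mm bore along y, centred at y = 69, 0 and -69 mm of the crate; the gaps of 39 mm between them take the lid's two knuckles.
- lid_grip (a point): Lid, loose, about 0.25 kg: aluminium plate 128 (x) x 168 (y) x 8 mm. This point is the centre of its black handle bar, 16 (x) x 90 (y) x 14 mm high, 22 mm clear under it, on posts at y = +-36 mm. From here the plate's top is at z = -29, underside -37, lowest face (lip, 3 mm play in the crate's mouth) -48 mm. Starts flat. Seated, this point is at x = 0, y = 0, z = 82 mm of the crate.
- lid_hinge (a point): Outer end of the bore of the lid's +y knuckle, at x = -82, y = 50, z = -35 mm from lid_grip in the lid's axes. The lid's two knuckles are 26 mm square, 31 mm long, with a 16 mm bore along y, centred at y = +-34.5 mm from lid_grip. Seated, this point lies 34 mm from crate_hinge towards the crate's -y.
- pin_grip (a point): Hinge pin, loose, steel, 80 g, starts flat on the worktop. This point is the centre of its dark head, 20 (x) x 40 (y) x 20 mm (z). The round shaft, 10 mm diameter, 176 mm long, leaves the head's -y face with its axis 4 mm below this point. It enters the hinge at crate_hinge, shaft towards the crate's -y; home, this point is at y = 104 mm of the crate, 20 mm from crate_hinge.
- pin_tip (a point): Centre of the pin's tip, 196 mm from the head's centre along the pin's own -y, on the shaft's axis; the last 16 mm taper to 4 mm diameter. Fully home it is at y = -92 mm of the crate, 8 mm beyond the last knuckle.
- col_0_mid (a point): Separation column, loose steel tube lying along its own y, 146 mm long, with a nut 20 mm wide and 16 mm high near each end (39 to 57 mm from the middle); between them the tube is 9.6 mm thick. This point is the middle of the tube, 9 mm above what the column lies on. 90 g. May be absent (None from the start).
- col_1_mid (a point): Separation column, loose steel tube lying along its own y, 146 mm long, with a nut 20 mm wide and 16 mm high near each end (39 to 57 mm from the middle); between them the tube is 9.6 mm thick. This point is the middle of the tube, 9 mm above what the column lies on. 90 g. May be absent (None from the start).
- col_2_mid (a point): Separation column, loose steel tube lying along its own y, 146 mm long, with a nut 20 mm wide and 16 mm high near each end (39 to 57 mm from the middle); between them the tube is 9.6 mm thick. This point is the middle of the tube, 9 mm above what the column lies on. 90 g. May be absent (None from the start).
- film_box: Bystander: small white carton 40 x 110 x 30 mm lying in front of the track. Origin: centre of its underside.

How it is judged:
By the outcome, as a careful person would: the job done as asked, in the order asked, and still so for the second after the job is handed in, with the robot touching nothing.
Of col_0, col_1, col_2 only 2 to 3 are there at a start; the rules pass over those that are not, and their reading is None.
At some moment in a run one of col_0, col_1, col_2, pin may be knocked a few centimetres aside while the robot is not near it.
Once in a run the grip may slacken for a moment while it holds something.
It also fails if it takes over 210 s, if anything falls off the work surface, if the arm or the gripper's body presses on something with over 40 N, if the wrist force passes 120 N, or if a joint passes its speed limit or range.

ROBOT

A 6-joint arm with a two-finger parallel gripper is mounted at the origin on a cart in front of the work surface, level with it; the furniture and walls round the work are solid. World frame = base frame: x ahead of the robot, y to its left, z up, the work surface at z = 0. Lengths are in m, angles in rad, forces in N, time in s.
With the tool pointing down it reaches from about 0.35 to 0.775 m from the base axis. Payload 7.3 kg.
Tool frame: the origin (TCP) lies at the very end of the fingers, on their centre line; the grasp point (between the pads) lies 19 mm behind it; z points along the fingers, y is the line along which they close (so a half turn about z gives the same grasp; the last joint's range is limited). The gripper opens to 92 mm and grips with 3 to 60 N. Pads are 19 mm wide; open, the fingers measure 130 mm over their backs; the gripper's body (75 mm by 190 mm) begins 47 mm behind the grasp point.
Start: joints at [0.972, 0.342, 1.524, -0, 1.275, -0.146], TCP at [0.23, 0.472, 0.227] pointing down, gripper open.
Joint ranges: [-2.53, 2.53], [-0.77, 2.02], [0.04, 2.7], [-1, 4.14], [0.28, 2.66], [-3.11, 3.11]. Speed limits (rad/s): [2.57, 2.57, 3.14, 3.14, 3.14, 3.14].

INTERFACE

Orientations are given as [roll, pitch, yaw] about the fixed x, y, z axes, in that order (R = Rz(yaw) Ry(pitch) Rx(roll)).
In Python, from cell import robot gives the robot as it stands.
- The arm moves only by the tool apply_moves, never from a script. Its argument "motion" is text: rows parted by semicolons, each of 7 numbers parted by spaces: the opening in per cent of the stroke, from 0 (shut) to 100 (fully open), then the shift along the tool's x, y, z in cm, then the turn, a rotation vector about the tool's x, y, z in rad. A call has 1 to 20 rows; each row shifts and turns the commanded pose from where the row before left it, along the tool's axes as they then stand; what a row does not reach is not made up. A row lasts 1/8 s, in which the tool goes at most 62.5 mm and 10.7 degrees, less where a joint would pass 70% of its speed; a pose out of reach is approached as far as the arm can. A call with a gripper value outside its range is refused whole. The fingers move at their own pace and stop on an object; "force" is the grip in N (left out, the last holds). Time passes only in rows, so rows that do not move let the fingers close. It gives the time, the measured TCP pose, the force, the opening and the grip force at its end, in the units of the state.
- robot.observe(): the state, without advancing time (a new reading comes with each control period).
- robot.read_camera(name): name is "side" or "top"; returns a dict with "img" (384x512x3 uint8, red, green, blue), "fovy" (degrees; the focal length in pixels is half the picture's height over the tangent of half this angle, whatever the lens; pixels are square), "cx", "cy" (the principal point, pixels), "R" (3x3) and "t" (3): a world point X has camera coordinates R X + t. Camera axes: x right, y down, z forward; pixel columns grow to the right and rows downward; lengths in m; the calibration is good to about 2 mm. A picture is of the moment at which its call begins. There is no depth.
- robot.hand_in(): hands the job in; it is judged then, once.
Trained networks look in a picture, given as the dict that the camera call returned (one of the last four; its "shot" number tells which), for a name from the list of things; names that differ only in an ending like _2 or _b are one class to them, and where a whole thing is asked for, a point or a joint stands for the part that bears it (a point fixed in the world has none). Each returns a list of dicts, best first, with "score" (0 to 1); they miss things now and then, are a little off and sometimes report something else, mostly with a low value. They report only what shows in the picture. A call takes as long as a camera call.
- robot.search_frame(target, picture): "centre" ([x, y, z] in m, in world coordinates, good to about 4 mm: the middle of the surface that is visible of it).
- robot.trace(target, picture): "pixels" (384x512 bool, what is visible of it).
The state is a dict: "time": time; "qpos": joint angles; "qvel": joint speeds; "joint_efforts": joint torques, N m; "tool_pos": TCP position; "tool_rot": TCP orientation; "contact_force": force on the tool from outside, world axes, zero at the start; "torque": the same for the moment, N m; "opening": finger opening in m; "grip_force": force on a finger pad.
Only numpy, scipy, OpenCV 4.12 (cv2) and the standard library are available. Lean on these libraries where they do the work, as an engineer would, in place of code of your own. Each camera call takes 0.05 s, during which the arm holds its last target. There are 200 camera calls.

## Working session

There is one attempt and no reset: what is moved stays moved. The work goes in short steps, Python scripts to look and compute and a tool call to move; the robot and the scene stay as the last step left them, time stands still between calls to the robot, and variables do not carry over. Pictures are saved under pics/ and viewed, at most 14 in all, crops included, and the job is handed in when it is done.

Besides the shell and the picture viewer there is one more tool, called as name(argument=value, ...) on one line, values as JSON. apply_moves: Moves the arm, as the interface text tells. Its arguments: {"type":"object","properties":{"motion":{"type":"string"},"force":{"type":"number"}},"required":["motion"]}

```bash
mkdir -p pics; ls; cat > h.py <<'E'
import numpy as np, cv2
from cell import robot
def f(p): return p['img'].shape[0]/2/np.tan(np.radians(p['fovy'])/2)
def proj(p,X):
    c=np.asarray(p['R'])@np.asarray(X)+np.asarray(p['t']); k=f(p)
    return np.array([p['cx']+k*c[0]/c[2],p['cy']+k*c[1]/c[2]])
def ray(p,u,v,z):
    R=np.asarray(p['R']);t=np.asarray(p['t']);o=-R.T@t
    d=R.T@np.array([(u-p['cx'])/f(p),(v-p['cy'])/f(p),1.]); s=(z-o[2])/d[2]
    return o+s*d
def save(p,n): cv2.imwrite('pics/'+n,p['img'][:,:,::-1])
E
python3 - <<'E'
from h import *
s=robot.observe(); print(s['time'],s['tool_pos'],s['tool_rot'],s['opening'])
T=['conveyor','lever_grip','crate','crate_hinge','lid_grip','lid_hinge','pin_grip','pin_tip','col_0_mid','film_box']
for n in ['top','side']:
    p=robot.read_camera(n); save(p,n+'0.png')
    print(n,p['fovy'],p['cx'],p['cy'],-np.array(p['R']).T@p['t'],[k for k in p])
    for t in T:
        print(t,[(round(d['score'],2),np.round(d['centre'],3).tolist()) for d in robot.search_frame(t,p)])
E
```

```text
pics
0.0 [0.22940927 0.47176586 0.22603927] [-3.14004489e+00 -2.26565949e-04  2.68881255e+00] 0.09162731053071232
top 53.507027580654686 255.83686236773903 193.53999169323987 [0.43494747 0.02810546 1.36798397] ['img', 'fovy', 'cx', 'cy', 'R', 't', 'shot']
conveyor []
lever_grip [(0.62, [0.601, -0.082, 0.028])]
crate [(0.58, [0.59, 0.012, 0.036]), (0.49, [0.539, -0.347, 0.011])]
crate_hinge [(0.75, [0.686, 0.057, 0.064]), (0.59, [0.584, 0.011, 0.031])]
lid_grip [(0.85, [0.522, 0.328, 0.019])]
lid_hinge [(0.18, [0.521, 0.328, 0.021])]
pin_grip [(0.53, [0.421, 0.103, 0.007])]
pin_tip [(0.47, [0.425, 0.104, 0.012])]
col_0_mid [(0.6, [0.602, -0.085, 0.027]), (0.36, [0.519, 0.329, 0.019])]
film_box [(0.66, [0.399, -0.17, 0.031])]
side 55.744368694873046 258.05373497532565 196.8328878982436 [ 0.03583242 -0.29764392  1.12707764] ['img', 'fovy', 'cx', 'cy', 'R', 't', 'shot']
conveyor [(0.57, [0.598, -0.098, 0.029])]
lever_grip [(0.31, [0.688, 0.062, 0.055])]
crate [(0.67, [0.593, 0.01, 0.033])]
crate_hinge [(0.84, [0.595, 0.012, 0.035])]
lid_grip [(0.94, [0.52, 0.325, 0.018])]
lid_hinge [(0.93, [0.518, 0.32, 0.02])]
pin_grip [(0.68, [0.421, 0.1, 0.009])]
pin_tip [(0.48, [0.422, 0.103, 0.014])]
col_0_mid []
film_box [(0.8, [0.399, -0.172, 0.029])]
```

View pics/top0.png

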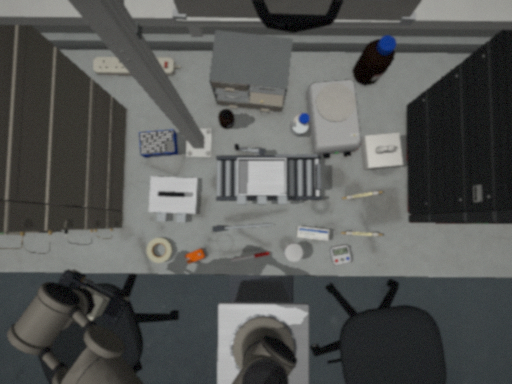

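View pics/side0.png

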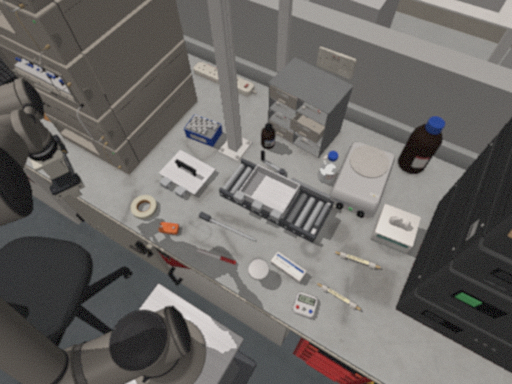

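```bash
python3 - <<'E'
from h import *
a=cv2.imread('pics/top0.png')[135:265,140:400]; b=cv2.imread('pics/side0.png')[140:320,150:400]
cv2.imwrite('pics/t1.png',cv2.resize(a,(780,390),interpolation=cv2.INTER_CUBIC))
cv2.imwrite('pics/s1.png',cv2.resize(b,(750,540),interpolation=cv2.INTER_CUBIC))
E
```

```text
(no output)
```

View pics/t1.png

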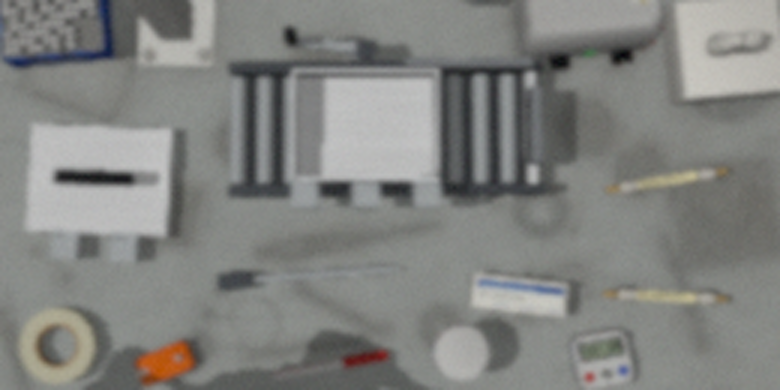

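View pics/s1.png

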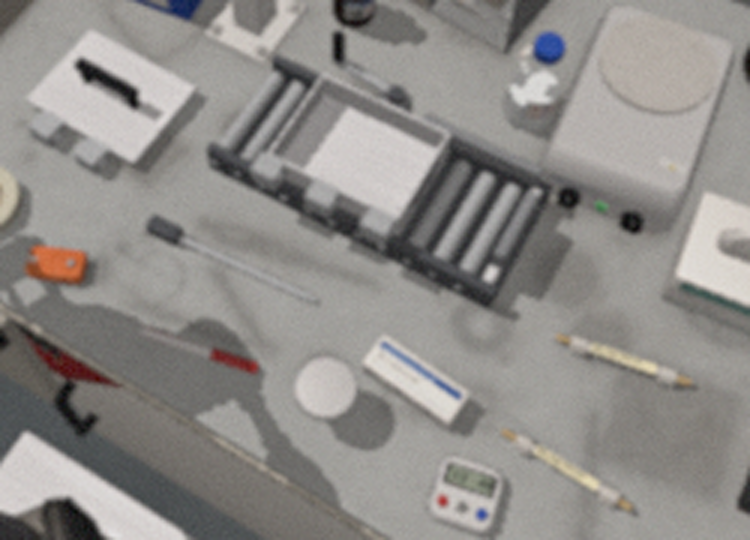

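```bash
cat >> h.py <<'E'
from scipy.optimize import minimize
S=4
def box(cx,cy,cz,sx,sy,sz):
    return np.array([[cx+a*sx/2,cy+b*sy/2,cz+c*sz/2] for a in(-1,1) for b in(-1,1) for c in(-1,1)])*1e-3
COL=[box(0,0,0,9.6,146,9.6),box(0,48,0,20,18,16),box(0,-48,0,20,18,16)]
LID=[box(0,0,-33,128,168,8),box(0,0,0,16,90,14),box(-76,34.5,-35,38,31,26),box(-76,-34.5,-35,38,31,26)]
CRATE=[box(0,0,22.5,128,168,45)]+[box(-80,y,47,30,30,26) for y in(69,0,-69)]
PIN=[box(0,0,0,20,40,20),box(0,-108,-4,9,176,9)]
CONV=[box(0,-8,25,157,354,40)]
def W(pts,q,z):
    c,s=np.cos(q[2]),np.sin(q[2]); return pts@np.array([[c,-s,0],[s,c,0],[0,0,1]]).T+[q[0],q[1],z]
def render(p,model,q,z,sc=S):
    m=np.zeros((384*sc,512*sc),np.uint8)
    for b in model:
        u=np.array([proj(p,x) for x in W(b,q,z)]); u=(u+.5)*sc-.5
        cv2.fillConvexPoly(m,cv2.convexHull(np.round(u*16).astype(np.int32)),1,shift=4)
    return m
def fit(ps,ms,model,q0,z):
    M=[cv2.resize(m.astype(np.float32),None,fx=S,fy=S,interpolation=cv2.INTER_LINEAR)>.5 for m in ms]
    def c(q):
        t=0
        for p,m in zip(ps,M):
            r=render(p,model,q,z)>0; t+=1-(r&m).sum()/max(1,(r|m).sum())
        return t/len(ps)
    sim=np.array([q0]+[np.add(q0,d) for d in ([.008,0,0],[0,.008,0],[0,0,.06])])
    r=minimize(c,q0,method='Nelder-Mead',options=dict(initial_simplex=sim,xatol=2e-4,fatol=5e-4,maxiter=90))
    return np.round(r.x,4),round(r.fun,3)
def shots(): return [robot.read_camera('top'),robot.read_camera('side')]
def masks(t,ps,near=None):
    o=[]
    for p in ps:
        d=robot.trace(t,p); best=None
        for k in d:
            v,u=np.nonzero(k['pixels'])
            if len(u)==0: continue
            w=ray(p,u.mean(),v.mean(),.03)
            if near is None or np.hypot(*(w[:2]-near))<.09: best=k;break
        print(t,None if best is None else (round(best['score'],2),int(best['pixels'].sum()),np.round(w[:2],3).tolist()))
        o.append(None if best is None else best['pixels'])
    return o
def mfit(t,ps,model,q0,z):
    m=masks(t,ps,np.array(q0[:2])); k=[i for i in(0,1) if m[i] is not None]
    if not k: return None
    r=fit([ps[i] for i in k],[m[i] for i in k],model,q0,z); print(' fit',r)
    if len(k)==2:
        for i in k: print('   cam',i,fit([ps[i]],[m[i]],model,r[0],z))
    return r[0]
E
cat > m0.py <<'E'
from h import *
ps=shots()
mfit('lid_grip',ps,LID,[.52,.325,0],.048)
mfit('crate',ps,CRATE,[.595,.01,0],.030)
mfit('conveyor',ps,CONV,[.595,-.02,0],0)
mfit('pin_grip',ps,PIN,[.42,.18,0],.010)
for q in ([.43,-.37,0],[.56,-.37,.12]): mfit('col_0_mid',ps,COL,q,.009)
E
time python3 m0.py
```

```text
lid_grip (0.67, 1871, [0.522, 0.325])
lid_grip (0.95, 1630, [0.512, 0.316])
 fit (array([ 0.5311,  0.3267, -0.0318]), np.float64(0.044))
   cam 0 (array([ 0.5311,  0.328 , -0.0374]), np.float64(0.033))
   cam 1 (array([ 0.531 ,  0.3258, -0.0225]), np.float64(0.043))
crate (0.86, 2075, [0.589, 0.013])
crate (0.58, 2055, [0.599, 0.017])
 fit (array([0.5935, 0.0131, 0.02  ]), np.float64(0.051))
   cam 0 (array([0.5931, 0.0135, 0.0133]), np.float64(0.031))
   cam 1 (array([0.594 , 0.0098, 0.0146]), np.float64(0.045))
conveyor (0.75, 2937, [0.601, -0.029])
conveyor (0.88, 3265, [0.595, -0.051])
 fit (array([ 0.5946, -0.009 ,  0.0268]), np.float64(0.485))
   cam 0 (array([ 0.5952, -0.0036,  0.0263]), np.float64(0.472))
   cam 1 (array([ 0.592 , -0.0148,  0.0303]), np.float64(0.489))
pin_grip (0.69, 94, [0.416, 0.14])
pin_grip None
 fit (array([0.4131, 0.1657, 0.0871]), np.float64(0.568))
col_0_mid None
col_0_mid None
col_0_mid None
col_0_mid None
real	0m12.430s
user	0m6.814s
sys	0m0.487s
```

```bash
cat > m1.py <<'E'
from h import *
ps=shots()
for p in ps:
    for t in('col_0_mid','pin_tip','lever_grip','lever'):
        try: print(t,[(round(k['score'],2),int(k['pixels'].sum()),np.round(np.mean(np.nonzero(k['pixels']),1)).tolist()) for k in robot.trace(t,p)])
        except Exception as e: print(t,e)
cr=[.5935,.0131,.016]
mc=masks('crate',ps,np.array(cr[:2])); mv=masks('conveyor',ps)
for i,p in enumerate(ps):
    o=p['img'].copy(); o[mv[i]]=o[mv[i]]//2+np.array([120,0,0],np.uint8); o[mc[i]]=o[mc[i]]//2+np.array([0,120,0],np.uint8)
    for Y in (165,-185):
      for X,Z in ((-78.5,45),(78.5,45)):
        u=proj(p,W(np.array([[X,Y,Z]])*1e-3,[.594,-.015,.02],0)[0]); cv2.circle(o,tuple(int(a) for a in np.round(u)),1,(0,0,255),-1)
    c=o[140:215,205:345] if i==0 else o[150:260,210:350]
    cv2.imwrite(f'pics/ov{i}.png',cv2.resize(c,None,fx=4,fy=4,interpolation=cv2.INTER_NEAREST)[:,:,::-1])
a,b=cv2.imread('pics/ov0.png'),cv2.imread('pics/ov1.png'); 
a=cv2.resize(a,None,fx=.8,fy=.8); b=cv2.resize(b,None,fx=.8,fy=.8); print(a.shape,b.shape)
cv2.imwrite('pics/ov.png',np.vstack([a,b])[:600])
E
python3 m1.py
```

```text
col_0_mid []
pin_tip [(0.74, 137, [227.0, 236.0]), (0.34, 2075, [179.0, 261.0])]
lever_grip [(0.17, 3104, [175.0, 272.0])]
lever [(0.62, 63, [149.0, 250.0]), (0.38, 1997, [179.0, 261.0])]
col_0_mid [(0.6, 2801, [203.0, 287.0])]
pin_tip [(0.5, 240, [224.0, 222.0])]
lever_grip [(0.48, 157, [164.0, 271.0])]
lever [(0.64, 167, [163.0, 271.0]), (0.59, 218, [224.0, 223.0])]
crate (0.75, 2114, [0.588, 0.014])
crate (0.82, 2085, [0.6, 0.017])
conveyor (0.64, 2968, [0.602, -0.025])
conveyor (0.77, 2959, [0.594, -0.057])
(240, 448, 3) (352, 448, 3)
```

View pics/ov.png

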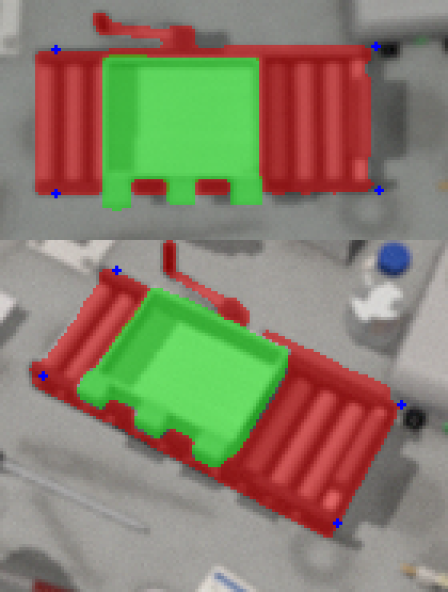

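```bash
cat >> h.py <<'E'
def lever(a):
    c,s=np.cos(a),np.sin(a)
    rot=lambda b:(b@np.array([[c,-s,0],[s,c,0],[0,0,1]]).T)+[.0905,.005,0]
    return [rot(b) for b in(box(0,42,55,12,85,10),box(0,85,82,16,16,46),box(0,0,45,24,24,30))]
TRACK=[box(0,-20,22.5,157,370,45),box(0,-195,35,90,20,70),box(72.5,-120,35,12,130,69)]
CRT=[b+[0,0,.030] for b in CRATE]
def track(ps,cr,q0,a=-.1):
    mc=masks('crate',ps,np.array(cr[:2])); mv=masks('conveyor',ps)
    out=[]
    M=[x|y for x,y in zip(mc,mv)]
    def model(q):  # crate in conveyor frame, fixed in world
        c,s=np.cos(q[2]),np.sin(q[2]); return q
    class L(list): pass
    r0=fit(ps,M,TRACK+lever(a),q0,0); print('track',r0)
    for i in(0,1): print('  cam',i,fit([ps[i]],[M[i]],TRACK+lever(a),r0[0],0))
    return r0[0]
def colmask(p,q,z=.009,pad=.1):
    # yellowish/brass pixels or bright nuts near q: distance from local background
    im=cv2.GaussianBlur(p['img'],(3,3),0).astype(np.float32); u0=proj(p,[q[0],q[1],z])
    m=np.zeros(im.shape[:2],bool); yy,xx=np.mgrid[:384,:512]
    w=np.hypot(xx-u0[0],yy-u0[1])<33
    lab=cv2.cvtColor(np.uint8(im),cv2.COLOR_RGB2LAB).astype(np.float32); bg=np.median(lab[w],0)
    d=(lab-bg); k=w&((d[:,:,2]>6)|((d[:,:,0]>28)))
    n,l,st,ce=cv2.connectedComponentsWithStats(k.astype(np.uint8))
    if n<2: return m
    j=1+np.argmax(st[1:,4]); return l==j
def colfit(ps,q0,z=.009):
    ms=[colmask(p,q0,z) for p in ps]; print('col px',[int(m.sum()) for m in ms])
    r=fit(ps,ms,COL,q0,z); print(' fit',r)
    for i in(0,1): print('   cam',i,fit([ps[i]],[ms[i]],COL,r[0],z))
    return r[0]
E
cat > m2.py <<'E'
from h import *
ps=shots()
track(ps,[.5935,.0131],[.594,.005,.018])
mfit('pin_tip',ps,PIN,[.413,.17,.06],.010)
for q in ([.42,-.36,0],[.555,-.36,.12]): colfit(ps,q)
E
python3 m2.py
```

```text
crate (0.57, 2041, [0.588, 0.013])
crate (0.56, 2088, [0.599, 0.018])
conveyor (0.76, 2971, [0.603, -0.026])
conveyor (0.7, 137, [0.53, -0.35])
track (array([0.594 , 0.0079, 0.0135]), np.float64(0.341))
  cam 0 (array([0.5935, 0.0074, 0.017 ]), np.float64(0.061))
  cam 1 (array([ 0.6111,  0.1289, -0.1343]), np.float64(0.584))
pin_tip (0.67, 94, [0.417, 0.126])
pin_tip (0.49, 81, [0.408, 0.151])
 fit (array([0.4132, 0.1649, 0.0829]), np.float64(0.638))
   cam 0 (array([0.4129, 0.1668, 0.0829]), np.float64(0.557))
   cam 1 (array([0.4153, 0.1613, 0.1027]), np.float64(0.709))
col px [78, 95]
 fit (array([ 0.4007, -0.3589,  0.0081]), np.float64(0.65))
   cam 0 (array([ 0.4015, -0.385 , -0.0026]), np.float64(0.606))
   cam 1 (array([ 0.4008, -0.349 , -0.0186]), np.float64(0.648))
col px [128, 102]
 fit (array([ 0.5393, -0.3507,  0.1552]), np.float64(0.797))
   cam 0 (array([ 0.5393, -0.3507,  0.1552]), np.float64(1.0))
   cam 1 (array([ 0.5393, -0.3507,  0.1551]), np.float64(0.593))
```

```bash
cat > m3.py <<'E'
from h import *
ps=shots()
E={'A':[((341.7,197.7),(383.3,192.3)),((335.3,252.7),(381,267))],'B':[((341,232.7),(384,234)),((317.7,284.3),(361.7,310))]}
for k,v in E.items():
    Q=[]
    for p,(a,b) in zip(ps,v):
        A,B=ray(p,*a,.009),ray(p,*b,.009); c=(A+B)/2; print(k,np.round(c[:2],4),round(np.linalg.norm(A-B),4),round(np.arctan2(-(A-B)[0],(A-B)[1]),3)); Q.append([c[0],c[1],np.arctan2(-(A-B)[0],(A-B)[1])])
    colfit(ps,np.mean(Q,0))
# pin: head at px 235/3+140.. tip 400/3+140
a=ray(ps[0],140+238/3,135+280/3,.01);b=ray(ps[0],140+400/3,135+265/3,.006);print('pin',a,b)
a=ray(ps[1],150+165/3,140+230/3,.01);b=ray(ps[1],150+318/3,140+301/3,.006);print('pin',a,b)
E
python3 m3.py
```

```text
A [ 0.5371 -0.3505] 0.1504 0.14
A [ 0.5375 -0.3519] 0.148 0.206
col px [87, 95]
 fit (array([ 0.5347, -0.3271,  0.1693]), np.float64(0.604))
   cam 0 (array([ 0.5337, -0.3237,  0.1804]), np.float64(0.582))
   cam 1 (array([ 0.5356, -0.331 ,  0.1831]), np.float64(0.614))
B [ 0.4006 -0.3491] 0.1525 -0.019
B [ 0.3985 -0.3508] 0.1479 -0.017
col px [78, 102]
 fit (array([ 0.4007, -0.3461, -0.0311]), np.float64(0.645))
   cam 0 (array([ 0.4014, -0.3127, -0.0421]), np.float64(0.604))
   cam 1 (array([ 0.4022, -0.3222, -0.0563]), np.float64(0.616))
pin [0.41275392 0.15926813 0.01      ] [ 0.43256924 -0.03254035  0.006     ]
pin [0.41261007 0.16061653 0.01      ] [ 0.42871553 -0.03487545  0.006     ]
```

```bash
python3 - <<'E'
from h import *
ps=shots()
a=ps[0]['img'][60:215,290:420][:,:,::-1]; b=ps[1]['img'][120:290,310:440][:,:,::-1]
a=cv2.resize(a,None,fx=3,fy=3,interpolation=cv2.INTER_CUBIC);b=cv2.resize(b,None,fx=3,fy=3,interpolation=cv2.INTER_CUBIC)
o=np.zeros((510,790,3),np.uint8);o[:a.shape[0],:390]=a;o[:,400:]=b;cv2.imwrite('pics/obs.png',o)
E
```

```text
(no output)
```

View pics/obs.png

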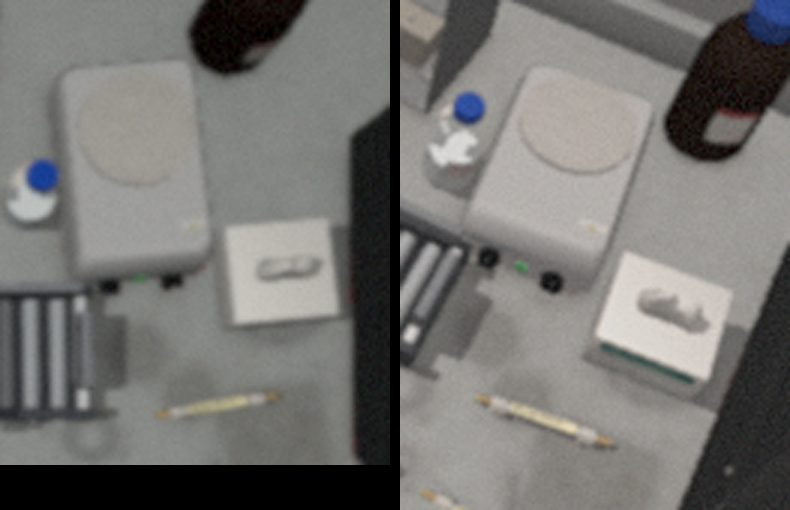

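```bash
python3 - <<'E'
from h import *
ps=shots()
def tri(a,b):
    P=[];
    for p,(u,v) in zip(ps,(a,b)):
        A=np.hstack([p['R'],np.reshape(p['t'],(3,1))]);K=np.array([[f(p),0,p['cx']],[0,f(p),p['cy']],[0,0,1]]);P.append(K@A)
    X=cv2.triangulatePoints(P[0],P[1],np.array(a,float).reshape(2,1),np.array(b,float).reshape(2,1)).ravel();return np.round(X[:3]/X[3],3)
T=lambda x,y:(290+x/3,60+y/3); Sd=lambda x,y:(310+(x-400)/3,120+y/3)
print('box NL top',tri(T(232,325),Sd(597,335)),'NR',tri(T(335,318),Sd(710,380)),'FL',tri(T(225,227),Sd(625,254)),'FR',tri(T(328,220),Sd(731,292)))
print('scale NR',tri(T(208,250),Sd(600,262)),'NL',tri(T(70,270),Sd(470,225)), 'bottle cap',tri(T(43,175),Sd(468,106)))
E
```

```text
box NL top [ 0.628 -0.357  0.06 ] NR [ 0.637 -0.476  0.063] FL [ 0.743 -0.35   0.053] FR [ 0.749 -0.465  0.065]
scale NR [ 0.714 -0.329  0.059] NL [ 0.698 -0.178  0.03 ] bottle cap [ 0.78  -0.127  0.132]
```

```bash
cat >> h.py <<'E'
from scipy.spatial.transform import Rotation as Ro
def plan(ways,start=None,v=4.5):
    """ways: (opening, x,y,z,yaw[,vmax cm/row]) ; prints rows for tool pointing down"""
    s=robot.observe()
    if start is None:
        P=np.array(s['tool_pos']);R=Ro.from_euler('xyz',s['tool_rot'])
        print('now t=%.1f'%s['time'],np.round(P,4),np.round(s['tool_rot'],3),'open',round(s['opening'],4),'F',np.round(s['contact_force'],1))
    else: P=np.array(start[:3]);R=Ro.from_euler('xyz',[np.pi,0,start[3]])
    rows=[]
    for w in ways:
        T=np.array(w[1:4]);RT=Ro.from_euler('xyz',[np.pi,0,w[4]]); vm=w[5] if len(w)>5 else v
        n=max(1,int(np.ceil(np.linalg.norm(T-P)*100/vm)),int(np.ceil((R.inv()*RT).magnitude()/.17)))
        rv=(R.inv()*RT).as_rotvec()/n; d=(T-P)/n
        for i in range(n):
            l=R.inv().apply(d)*100; R=R*Ro.from_rotvec(rv)
            rows.append('%g '%w[0]+' '.join('%.2f'%x for x in l)+' '+' '.join('%.3f'%x for x in rv))
        P=T;R=RT
    rows=[r.replace('-0.000','0').replace('0.000','0').replace('-0.00 ','0 ').replace(' 0.00',' 0') for r in rows]
    print(len(rows),'rows');
    for i in range(0,len(rows),20): print('; '.join(rows[i:i+20]))
E
python3 - <<'E'
from h import *
p=shots()[0]; print([np.round(ray(p,u,v,0)[:2],3) for u,v in((188,147),(212,157),(200,143),(212,135))])
y=np.pi/2+.155
plan([(30,.40,.25,.2,2.2),(30,.45,-.1,.15,y),(30,.5373,-.351,.06,y)])
E
```

```text
[array([0.706, 0.28 ]), array([0.67 , 0.192]), array([0.721, 0.236]), array([0.751, 0.193])]
now t=3.3 [0.2297 0.4721 0.2267] [3.142 0.    2.689] open 0.0917 F [0.1 0.5 0.8]
22 rows
30 -3.58 -1.79 0.38 0 0 0.070; 30 -3.69 -1.53 0.38 0 0 0.070; 30 -3.79 -1.27 0.38 0 0 0.070; 30 -3.87 -1.01 0.38 0 0 0.070; 30 -3.93 -0.73 0.38 0 0 0.070; 30 -3.97 -0.46 0.38 0 0 0.070; 30 -3.99 -0.18 0.38 0 0 0.070; 30 -3.90 -2.07 0.62 0 0 0.059; 30 -4.02 -1.83 0.62 0 0 0.059; 30 -4.12 -1.59 0.62 0 0 0.059; 30 -4.21 -1.35 0.62 0 0 0.059; 30 -4.28 -1.09 0.63 0 0 0.059; 30 -4.34 -0.84 0.63 0 0 0.059; 30 -4.38 -0.58 0.62 0 0 0.059; 30 -4.41 -0.32 0.63 0 0 0.059; 30 -3.74 0.68 1.29 0 0 0; 30 -3.74 0.68 1.29 0 0 0; 30 -3.74 0.68 1.29 0 0 0; 30 -3.74 0.68 1.29 0 0 0; 30 -3.74 0.68 1.29 0 0 0
30 -3.74 0.68 1.29 0 0 0; 30 -3.74 0.68 1.29 0 0 0
```

apply_moves(motion="30 -3.58 -1.79 0.38 0 0 0.070; 30 -3.69 -1.53 0.38 0 0 0.070; 30 -3.79 -1.27 0.38 0 0 0.070; 30 -3.87 -1.01 0.38 0 0 0.070; 30 -3.93 -0.73 0.38 0 0 0.070; 30 -3.97 -0.46 0.38 0 0 0.070; 30 -3.99 -0.18 0.38 0 0 0.070; 30 -3.90 -2.07 0.62 0 0 0.059; 30 -4.02 -1.83 0.62 0 0 0.059; 30 -4.12 -1.59 0.62 0 0 0.059; 30 -4.21 -1.35 0.62 0 0 0.059; 30 -4.28 -1.09 0.63 0 0 0.059; 30 -4.34 -0.84 0.63 0 0 0.059; 30 -4.38 -0.58 0.62 0 0 0.059; 30 -4.41 -0.32 0.63 0 0 0.059; 30 -3.74 0.68 1.29 0 0 0; 30 -3.74 0.68 1.29 0 0 0; 30 -3.74 0.68 1.29 0 0 0; 30 -3.74 0.68 1.29 0 0 0; 30 -3.74 0.68 1.29 0 0 0", force=15)

```text
time: 5.8
tool_pos: [0.5128, -0.2806, 0.0852]
tool_rot: [3.141, -0.0, 1.727]
contact_force: [-0.8, -0.6, -0.4]
opening: 0.0277
grip_force: 0.0
```

```bash
python3 - <<'E'
from h import *
ps=shots(); 
for p in ps:
  for k in robot.search_frame('col_0_mid',p): print(round(k['score'],2),np.round(k['centre'],3))
y=np.pi/2+.155
plan([(30,.5373,-.351,.06,y),(30,.5373,-.351,.004,y,2),(0,.5373,-.351,.004,y),(0,.5373,-.351,.004,y),(0,.5373,-.351,.004,y),(0,.5373,-.351,.004,y),(0,.5373,-.351,.1,y,3)])
o=ps[0]['img'][150:250,300:420]; cv2.imwrite('pics/a1.png',cv2.resize(o,None,fx=5,fy=5,interpolation=cv2.INTER_CUBIC)[:,:,::-1])
E
```

```text
0.64 [0.414 0.148 0.014]
now t=6.0 [ 0.512  -0.2793  0.0851] [-3.141e+00 -1.000e-03  1.726e+00] open 0.028 F [-1.   0.5 -0.6]
13 rows
30 -3.74 0.70 1.25 0 -0.001 0; 30 -3.74 0.70 1.25 0 -0.001 0; 30 0 0 1.87 0 0 0; 30 0 0 1.87 0 0 0; 30 0 0 1.87 0 0 0; 0 0 0 0 0 0 0; 0 0 0 0 0 0 0; 0 0 0 0 0 0 0; 0 0 0 0 0 0 0; 0 0 0 -2.40 0 0 0; 0 0 0 -2.40 0 0 0; 0 0 0 -2.40 0 0 0; 0 0 0 -2.40 0 0 0
```

apply_moves(motion="30 -3.74 0.70 1.25 0 0 0; 30 -3.74 0.70 1.25 0 0 0; 30 0 0 1.85 0 0 0; 30 0 0 1.85 0 0 0; 30 0 0 1.8 0 0 0; 30 0 0 0 0 0 0; 0 0 0 0 0 0 0; 0 0 0 0 0 0 0; 0 0 0 0 0 0 0; 0 0 0 0 0 0 0; 0 0 0 0 0 0 0", force=30)

```text
time: 7.38
tool_pos: [0.5383, -0.3513, 0.0065]
tool_rot: [3.141, 0.001, 1.727]
contact_force: [0.8, 0.5, 6.1]
opening: 0.0084
grip_force: 30.0
```

apply_moves(motion="0 0 0 -1 0 0 0; 0 0 0 -2 0 0 0; 0 0 0 -2 0 0 0; 0 0 0 -2 0 0 0; 0 0 0 -2 0 0 0; 0 0 0 -2 0 0 0; 0 0 0 -2 0 0 0; 0 0 0 0 0 0 0")

```text
time: 8.38
tool_pos: [0.5385, -0.3517, 0.1374]
tool_rot: [3.139, 0.002, 1.727]
contact_force: [0.3, 0.1, -1.2]
opening: 0.0084
grip_force: 30.0
```

```bash
python3 - <<'E'
from h import *
y=np.pi/2+.016
plan([(0,.6185,.0135,.135,y,4),(0,.6185,.0135,.043,y,2.5)])
E
```

```text
now t=8.4 [ 0.5385 -0.3517  0.1374] [3.139e+00 2.000e-03 1.727e+00] open 0.0084 F [ 0.3  0.1 -1.2]
14 rows
0 3.48 1.36 0.02 0 0 0.014; 0 3.50 1.31 0.02 0 0 0.014; 0 3.52 1.26 0.02 0 0 0.014; 0 3.54 1.21 0.02 0 0 0.014; 0 3.55 1.16 0.02 0 0 0.014; 0 3.57 1.11 0.02 0 0 0.014; 0 3.58 1.06 0.02 0 0 0.014; 0 3.60 1.01 0.02 0 0 0.014; 0 3.61 0.96 0.02 0 0 0.014; 0 3.63 0.91 0.02 0 0 0.014; 0 0 0 2.30 0 0 0; 0 0 0 2.30 0 0 0; 0 0 0 2.30 0 0 0; 0 0 0 2.30 0 0 0
```

apply_moves(motion="0 3.48 1.36 0.02 0 0 0.014; 0 3.50 1.31 0.02 0 0 0.014; 0 3.52 1.26 0.02 0 0 0.014; 0 3.54 1.21 0.02 0 0 0.014; 0 3.55 1.16 0.02 0 0 0.014; 0 3.57 1.11 0.02 0 0 0.014; 0 3.58 1.06 0.02 0 0 0.014; 0 3.60 1.01 0.02 0 0 0.014; 0 3.61 0.96 0.02 0 0 0.014; 0 3.63 0.91 0.02 0 0 0.014; 0 0 0 2.30 0 0 0; 0 0 0 1.0 0 0 0; 0 0 0 0 0 0 0")

```text
time: 10.0
tool_pos: [0.617, 0.0137, 0.0994]
tool_rot: [-3.139, -0.0, 1.586]
contact_force: [-0.1, -0.3, -0.3]
opening: 0.0082
grip_force: 30.0
```

```bash
python3 - <<'E'
from h import *
p=robot.read_camera('side'); a=p['img'][130:270,200:400]
q=robot.read_camera('top'); b=q['img'][130:270,200:400]
o=np.hstack([a,b]);cv2.imwrite('pics/a2.png',cv2.resize(o,(800,280),interpolation=cv2.INTER_CUBIC)[:,:,::-1])
s=robot.observe();print(s['tool_pos'],s['opening'])
E
```

```text
[0.61807138 0.01339543 0.10097389] 0.00836732674415409
```

View pics/a2.png

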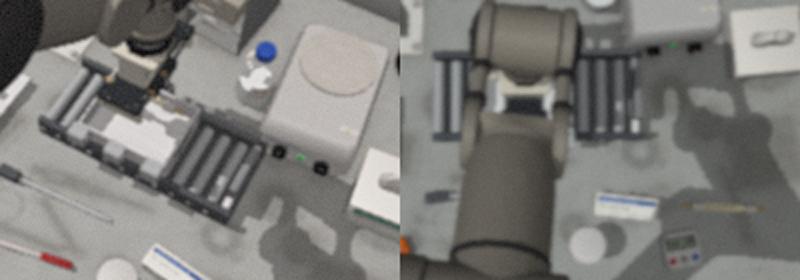

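apply_moves(motion="0 0 0 2 0 0 0; 0 0 0 2 0 0 0; 0 0 0 1.0 0 0 0; 0 0 0 0.4 0 0 0; 0 0 0 0 0 0 0")

```text
time: 10.72
tool_pos: [0.6182, 0.0139, 0.0472]
tool_rot: [3.141, 0.0, 1.587]
contact_force: [-1.1, 0.3, -1.5]
opening: 0.0083
grip_force: 30.0
```

apply_moves(motion="0 0 0 0.3 0 0 0; 0 0 0 0.2 0 0 0; 0 0 0 0.1 0 0 0; 0 0 0 0 0 0 0")

```text
time: 11.22
tool_pos: [0.6179, 0.014, 0.0407]
tool_rot: [-3.142, -0.0, 1.587]
contact_force: [-0.1, -0.0, -1.5]
opening: 0.0087
grip_force: 30.0
```

apply_moves(motion="0 0 0 0.1 0 0 0; 0 0 0 0.1 0 0 0; 0 0 0 0 0 0 0; 24 0 0 0 0 0 0; 24 0 0 0 0 0 0; 24 0 0 0 0 0 0; 24 0 0 -1 0 0 0; 24 0 0 -3 0 0 0; 24 0 0 -4 0 0 0; 24 0 0 -3 0 0 0")

```text
time: 12.48
tool_pos: [0.6184, 0.014, 0.1512]
tool_rot: [3.139, 0.0, 1.587]
contact_force: [-0.1, -0.1, -0.1]
opening: 0.0222
grip_force: 0.0
```

```bash
python3 - <<'E'
from h import *
y=np.pi/2-.018
plan([(28,.5,-.15,.15,y),(28,.40,-.350,.06,y)])
E
```

```text
now t=12.5 [0.6184 0.014  0.1512] [3.139 0.    1.587] open 0.0222 F [-0.1 -0.1 -0.1]
11 rows
28 -3.24 -2.42 0.02 0 0 07; 28 -3.26 -2.40 0.02 0 0 07; 28 -3.27 -2.38 0.02 0 0 07; 28 -3.29 -2.35 0.02 0 0 07; 28 -3.31 -2.33 0.02 0 0 07; 28 -3.36 -1.61 1.50 0 0 0; 28 -3.36 -1.61 1.50 0 0 0; 28 -3.36 -1.61 1.50 0 0 0; 28 -3.36 -1.61 1.50 0 0 0; 28 -3.36 -1.61 1.50 0 0 0; 28 -3.36 -1.61 1.50 0 0 0
```

apply_moves(motion="28 -3.24 -2.42 0.02 0 0 0.007; 28 -3.26 -2.40 0.02 0 0 0.007; 28 -3.27 -2.38 0.02 0 0 0.007; 28 -3.29 -2.35 0.02 0 0 0.007; 28 -3.31 -2.33 0.02 0 0 0.007")

```text
time: 13.1
tool_pos: [0.4988, -0.1509, 0.1485]
tool_rot: [3.141, 0.0, 1.552]
contact_force: [-0.7, -0.1, -0.1]
opening: 0.0254
grip_force: 0.0
```

```bash
sed -i "s/.*rows=\[r.replace.*/    rows=[' '.join('%g'%float(x) for x in r.split()) for r in rows]/" h.py
python3 - <<'E'
from h import *
ps=shots()
a=ps[0]['img'][140:270,200:400]; b=ps[1]['img'][140:340,200:400]
o=np.zeros((330,400*2,3),np.uint8)
a=cv2.resize(a,(400,260),interpolation=cv2.INTER_CUBIC); b=cv2.resize(b,(330,330),interpolation=cv2.INTER_CUBIC)
o[:260,:400]=a;o[:,400:730]=b;cv2.imwrite('pics/a3.png',o[:,:,::-1])
plan([(28,.40,-.350,.06,np.pi/2-.018)])
E
```

```text
now t=13.2 [ 0.4978 -0.1525  0.1484] [-3.141e+00  1.000e-03  1.548e+00] open 0.0256 F [0.3 0.5 0.7]
6 rows
28 -3.33 -1.56 1.48 -0 0 -0.001; 28 -3.33 -1.56 1.48 -0 0 -0.001; 28 -3.33 -1.56 1.48 -0 0 -0.001; 28 -3.32 -1.56 1.48 -0 0 -0.001; 28 -3.32 -1.57 1.47 -0 0 -0.001; 28 -3.32 -1.57 1.47 -0 0 -0.001
```

View pics/a3.png

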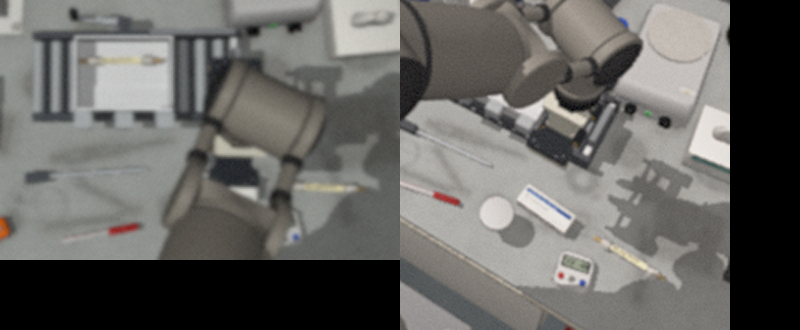

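apply_moves(motion="28 -3.33 -1.56 1.48 0 0 0; 28 -3.33 -1.56 1.48 0 0 0; 28 -3.33 -1.56 1.48 0 0 0; 28 -3.32 -1.56 1.48 0 0 0; 28 -3.32 -1.57 1.47 0 0 0; 28 -3.32 -1.57 1.47 0 0 0; 28 0 0 1.85 0 0 0; 28 0 0 1.85 0 0 0; 28 0 0 1.7 0 0 0; 28 0 0 0 0 0 0")

```text
time: 14.45
tool_pos: [0.402, -0.3468, 0.0044]
tool_rot: [-3.141, -0.002, 1.552]
contact_force: [0.3, -0.5, -0.6]
opening: 0.0258
grip_force: 0.0
```

apply_moves(motion="28 -0.3 0 0 0 0 0; 0 0 0 0 0 0 0; 0 0 0 0 0 0 0; 0 0 0 0 0 0 0; 0 0 0 0 0 0 0; 0 0 0 0 0 0 0; 0 0 0 -1 0 0 0; 0 0 0 -2.5 0 0 0; 0 0 0 -3 0 0 0; 0 0 0 -3 0 0 0; 0 0 0 -3 0 0 0; 0 0 0 0 0 0 0")

```text
time: 15.95
tool_pos: [0.4027, -0.3516, 0.1324]
tool_rot: [3.138, 0.004, 1.552]
contact_force: [-0.5, 0.4, -0.8]
opening: 0.0085
grip_force: 30.0
```

```bash
python3 - <<'E'
from h import *
y=np.pi/2+.016
plan([(0,.5685,.0127,.135,y,4),(0,.5685,.0127,.06,y,2.5)])
E
```

```text
now t=15.9 [ 0.4027 -0.3516  0.1324] [3.138 0.004 1.552] open 0.0085 F [-0.5  0.4 -0.8]
15 rows
0 3.34 1.44 -0.03 0 0 -0.003; 0 3.33 1.46 -0.03 0 0 -0.003; 0 3.33 1.47 -0.03 0 0 -0.003; 0 3.33 1.48 -0.03 0 0 -0.003; 0 3.32 1.49 -0.03 0 0 -0.003; 0 3.32 1.5 -0.03 0 0 -0.003; 0 3.31 1.51 -0.03 0 0 -0.003; 0 3.31 1.52 -0.03 0 0 -0.003; 0 3.3 1.53 -0.03 0 0 -0.003; 0 3.3 1.54 -0.02 0 0 -0.003; 0 3.29 1.55 -0.02 0 0 -0.003; 0 0 -0 1.88 0 0 0; 0 0 -0 1.88 0 0 0; 0 0 -0 1.88 0 0 0; 0 0 -0 1.88 0 0 0
```

apply_moves(motion="0 3.34 1.44 -0.03 0 0 -0.003; 0 3.33 1.46 -0.03 0 0 -0.003; 0 3.33 1.47 -0.03 0 0 -0.003; 0 3.33 1.48 -0.03 0 0 -0.003; 0 3.32 1.49 -0.03 0 0 -0.003; 0 3.32 1.5 -0.03 0 0 -0.003; 0 3.31 1.51 -0.03 0 0 -0.003; 0 3.31 1.52 -0.03 0 0 -0.003; 0 3.3 1.53 -0.03 0 0 -0.003; 0 3.3 1.54 -0.02 0 0 -0.003; 0 3.29 1.55 -0.02 0 0 -0.003; 0 0 0 1.88 0 0 0; 0 0 0 1.88 0 0 0; 0 0 0 1.88 0 0 0; 0 0 0 1.8 0 0 0; 0 0 0 0 0 0 0")

```text
time: 17.95
tool_pos: [0.5664, 0.0136, 0.0565]
tool_rot: [-3.137, -0.0, 1.585]
contact_force: [0.2, -0.2, -1.0]
opening: 0.0081
grip_force: 30.0
```

apply_moves(motion="0 0 0.1 1.0 0 0 0; 0 0 0 0.5 0 0 0; 0 0 0 0.2 0 0 0; 0 0 0 0.1 0 0 0; 0 0 0 0 0 0 0; 24 0 0 0 0 0 0; 24 0 0 0 0 0 0; 24 0 0 0 0 0 0; 24 0 0 -1 0 0 0; 24 0 0 -3 0 0 0; 24 0 0 -4 0 0 0; 24 0 0 -3 0 0 0")

```text
time: 19.45
tool_pos: [0.5696, 0.0135, 0.1531]
tool_rot: [3.14, 0.0, 1.585]
contact_force: [0.4, 0.7, -0.6]
opening: 0.0219
grip_force: 0.0
```

```bash
python3 - <<'E'
from h import *
y=np.pi/2+.016
plan([(0,.57,.16,.17,y,4.5),(0,.594,.16,.15,y,4)])
E
```

```text
now t=19.4 [0.5696 0.0135 0.1531] [3.14  0.    1.585] open 0.0219 F [ 0.4  0.7 -0.6]
5 rows
0 3.66 0.06 -0.42 0 0 -0; 0 3.66 0.06 -0.42 0 0 -0; 0 3.66 0.07 -0.42 0 0 -0; 0 3.66 0.07 -0.42 0 0 -0; 0 -0.04 2.4 2 0 0 0
```

apply_moves(motion="0 3.66 0.06 -0.42 0 0 0; 0 3.66 0.06 -0.42 0 0 0; 0 3.66 0.07 -0.42 0 0 0; 0 3 0.07 0 0 0 0; 0 0 0 0 0 0 0")

```text
time: 20.08
tool_pos: [0.5696, 0.1553, 0.164]
tool_rot: [3.141, -0.0, 1.588]
contact_force: [0.4, -0.4, 0.2]
opening: 0.0004
grip_force: 0.0
```

```bash
python3 - <<'E'
from h import *
ps=shots()
a=ps[0]['img'][140:270,200:400]; b=ps[1]['img'][140:340,200:400]
o=np.zeros((330,400*2,3),np.uint8)
a=cv2.resize(a,(400,260),interpolation=cv2.INTER_CUBIC); b=cv2.resize(b,(330,330),interpolation=cv2.INTER_CUBIC)
o[:260,:400]=a;o[:,400:730]=b;cv2.imwrite('pics/a4.png',o[:,:,::-1])
plan([(0,.594,.13,.12,np.pi/2+.016),(0,.594,.13,.05,np.pi/2+.016,3)])
E
```

```text
now t=20.2 [0.5697 0.1532 0.1637] [3.141 0.    1.585] open 0.0001 F [-0.7 -1.  -0.1]
5 rows
0 -1.18 1.2 2.19 0 0 -0.001; 0 -1.18 1.2 2.19 0 0 -0.001; 0 0 -0 2.33 0 0 0; 0 0 -0 2.33 0 0 0; 0 0 -0 2.33 0 0 0
```

View pics/a4.png

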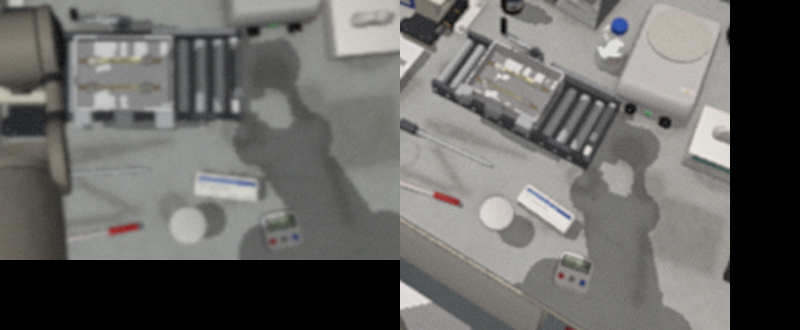

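apply_moves(motion="0 -1.18 1.2 2.19 0 0 0; 0 -1.18 1.2 2.19 0 0 0; 0 0 0 2.33 0 0 0; 0 0 0 2.33 0 0 0; 0 0 0 2.33 0 0 0; 0 0 0 0 0 0 0; 0 -1 0 0 0 0 0; 0 -1 0 0 0 0 0; 0 -1 0 0 0 0 0; 0 -1 0 0 0 0 0; 0 -1 0 0 0 0 0; 0 -1 0 0 0 0 0; 0 0 0 0 0 0 0")

```text
time: 21.8
tool_pos: [0.5947, 0.0691, 0.0495]
tool_rot: [-3.141, 0.0, 1.584]
contact_force: [0.1, 1.4, -0.0]
opening: 0.0005
grip_force: 0.0
```

apply_moves(motion="0 -1 0 0 0 0 0; 0 -1 0 0 0 0 0; 0 -1 0 0 0 0 0; 0 -1 0 0 0 0 0; 0 -0.8 0 0 0 0 0; 0 -0.6 0 0 0 0 0; 0 -0.4 0 0 0 0 0; 0 -0.3 0 0 0 0 0; 0 0 0 0 0 0 0")

```text
time: 22.92
tool_pos: [0.5961, 0.0088, 0.0499]
tool_rot: [3.141, 0.0, 1.585]
contact_force: [-0.0, 0.2, -0.5]
opening: 0.0004
grip_force: 0.0
```

apply_moves(motion="0 -0.3 0 0 0 0 0; 0 -0.3 0 0 0 0 0; 0 -0.2 0 0 0 0 0; 0 0 0 0 0 0 0")

```text
time: 23.42
tool_pos: [0.5962, 0.0012, 0.0499]
tool_rot: [3.141, -0.0, 1.585]
contact_force: [1.0, 2.4, 0.9]
opening: 0.0006
grip_force: 1.1
```

apply_moves(motion="0 -0.2 0 0 0 0 0; 0 -0.2 0 0 0 0 0; 0 0 0 0 0 0 0")

```text
time: 23.8
tool_pos: [0.596, 0.0011, 0.0499]
tool_rot: [3.141, -0.005, 1.585]
contact_force: [0.8, 17.6, 2.5]
opening: 0.0006
grip_force: 9.1
```

apply_moves(motion="0 0.4 0 0 0 0 0; 0 1 0 0 0 0 0; 0 2 0 -1 0 0 0; 0 2 -2 -3 0 0 0; 0 3 -3 -4 0 0 0; 0 3 -4 -3 0 0 0; 0 3 -4 0 0 0 0; 0 3 0 0 0 0 0; 0 0 0 0 0 0 0")

```text
time: 24.92
tool_pos: [0.4631, 0.1714, 0.1607]
tool_rot: [3.14, -0.0, 1.588]
contact_force: [0.7, -0.3, 0.4]
opening: 0.0004
grip_force: 0.0
```

```bash
cat > m4.py <<'E'
from h import *
s=robot.observe();print(s['time'],s['tool_pos'])
ps=shots()
mfit('crate',ps,CRATE,[.595,-.094,.016],.030)
mv=masks('conveyor',ps)
mc=masks('crate',ps,np.array([.595,-.094]))
for i in(0,1):
  if mv[i] is not None and mc[i] is not None: print('track cam',i,fit([ps[i]],[mv[i]|mc[i]],TRACK+lever(-.1),[.5935,.0074,.016],0))
a=ps[0]['img'][130:190,220:330]; b=ps[1]['img'][140:220,230:340]
for p in ps:
  for t in('lever',): 
    for k in robot.trace(t,p)[:2]:
      v,u=np.nonzero(k['pixels']); print(t,round(k['score'],2),len(u),u.min(),u.max(),v.min(),v.max())
  for an in(-.4,-.2,0,.2):
    h=W(np.array([[.0905-.085*np.sin(an),.005+.085*np.cos(an),z] for z in(.06,.105)]),[.5935,.0074,.016],0)
    print(an,np.round(proj(p,h[0]),1),np.round(proj(p,h[1]),1))
o=np.zeros((480,800,3),np.uint8)
a=cv2.resize(a,(400,218),interpolation=cv2.INTER_CUBIC); b=cv2.resize(b,(400,291),interpolation=cv2.INTER_CUBIC)
o[:218,:400]=a;o[:291,400:]=b;cv2.imwrite('pics/a5.png',o[:300,:,::-1])
E
python3 m4.py
```

```text
24.925 [0.46312593 0.17142225 0.16073008]
crate (0.85, 1873, [0.589, -0.097])
crate (0.64, 1941, [0.602, -0.092])
 fit (array([ 0.5961, -0.0924,  0.0212]), np.float64(0.168))
   cam 0 (array([ 0.5944, -0.0918,  0.0149]), np.float64(0.156))
   cam 1 (array([ 0.5973, -0.0943,  0.0238]), np.float64(0.16))
conveyor (0.63, 2780, [0.603, 0.046])
conveyor (0.96, 3016, [0.594, 0.022])
crate (0.85, 1873, [0.589, -0.097])
crate (0.64, 1941, [0.602, -0.092])
track cam 0 (array([0.5929, 0.0076, 0.0118]), np.float64(0.129))
track cam 1 (array([0.5948, 0.0033, 0.0173]), np.float64(0.091))
lever 0.57 146 234 263 144 154
lever 0.26 112 225 270 223 228
-0.4 [238.7 141.4] [238.  138.5]
-0.2 [237.2 146. ] [236.6 143.3]
0 [236.8 150.8] [236.1 148.3]
0.2 [237.2 155.6] [236.6 153.2]
lever 0.53 167 261 285 150 174
-0.4 [266.7 154.6] [266.8 146.9]
-0.2 [263.3 157.2] [263.3 149.6]
0 [260.5 160.3] [260.4 152.8]
0.2 [258.6 163.9] [258.4 156.4]
```

View pics/a5.png

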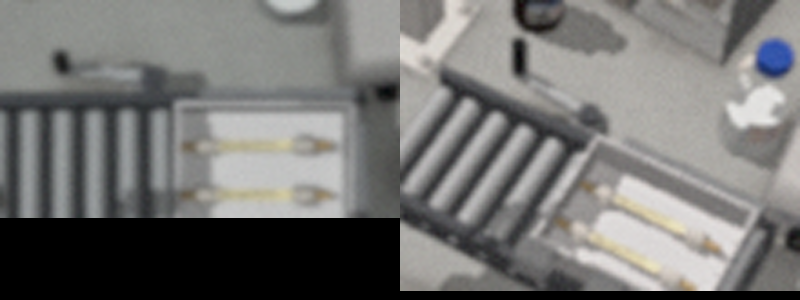

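```bash
python3 - <<'E'
from h import *
y=np.pi/2+.015
plan([(55,.6,.1,.165,y),(55,.691,.098,.165,y),(55,.691,.098,.067,y,3),(55,.691,.098,.067,y)])
E
```

```text
now t=25.4 [0.4637 0.1688 0.1596] [-3.141  0.     1.584] open 0.0004 F [0.3 0.1 0.6]
12 rows
55 -1.77 3.38 -0.14 -0 0 -0; 55 -1.77 3.38 -0.14 -0 0 -0; 55 -1.77 3.38 -0.14 -0 0 -0; 55 -1.77 3.38 -0.14 -0 0 -0; 55 -0.11 3.03 0 0 0 0; 55 -0.11 3.03 0 0 0 0; 55 -0.11 3.03 0 0 0 0; 55 0 -0 2.45 0 0 0; 55 0 -0 2.45 0 0 0; 55 0 -0 2.45 0 0 0; 55 0 -0 2.45 0 0 0; 55 0 0 0 0 0 0
```

apply_moves(motion="55 -1.77 3.38 -0.14 0 0 0; 55 -1.77 3.38 -0.14 0 0 0; 55 -1.77 3.38 -0.14 0 0 0; 55 -1.77 3.38 -0.14 0 0 0; 55 -0.11 3.03 0 0 0 0; 55 -0.11 3.03 0 0 0 0; 55 -0.11 3.03 0 0 0 0; 55 0 0 2.45 0 0 0; 55 0 0 2.45 0 0 0; 55 0 0 2.45 0 0 0; 55 0 0 2.45 0 0 0; 55 0 0 0 0 0 0")

```text
time: 26.92
tool_pos: [0.6892, 0.0981, 0.0648]
tool_rot: [-3.136, 0.0, 1.585]
contact_force: [-0.3, 0.6, -0.0]
opening: 0.0501
grip_force: 0.0
```

apply_moves(motion="0 0 0 0 0 0 0; 0 0 0 0 0 0 0; 0 0 0 0 0 0 0; 0 0 0 0 0 0 0; 0 0 0 0 0 0 0; 0 0 0 0 0 0 0", force=6)

```text
time: 27.68
tool_pos: [0.691, 0.0985, 0.0679]
tool_rot: [3.14, -0.0, 1.585]
contact_force: [0.1, 0.5, 2.6]
opening: 0.016
grip_force: 6.0
```

```bash
python3 - <<'E'
from h import *
o,th=np.array([.5935,.0065]),.015
ax=np.array([.6839,.0129])
P=np.array(robot.observe()['tool_pos']);d=P[:2]-ax;print('P',P,'r',np.hypot(*d),'ang',np.arctan2(-d[0],d[1])-th)
y=np.pi/2+th
a0=np.arctan2(-d[0],d[1])-th
plan([(0,ax[0]-.085*np.sin(a+th),ax[1]+.085*np.cos(a+th),P[2],y,1.8) for a in np.linspace(a0,1.571,11)[1:]])
E
```

```text
P [0.69100517 0.09848217 0.06792034] r 0.0858766005391773 ang -0.09783163072567426
now t=27.7 [0.691  0.0985 0.0679] [ 3.14  -0.     1.585] open 0.016 F [0.1 0.5 2.6]
10 rows
0 -0.07 -1.43 -0 0.001 -0 -0.001; 0 -0.22 -1.4 -0 0 0 0; 0 -0.44 -1.35 -0 0 0 0; 0 -0.66 -1.25 -0 0 0 0; 0 -0.86 -1.13 -0 0 0 0; 0 -1.04 -0.97 -0 0 0 0; 0 -1.18 -0.78 -0 0 0 0; 0 -1.3 -0.57 -0 0 0 0; 0 -1.37 -0.35 -0 0 0 0; 0 -1.41 -0.12 -0 0 0 0
```

apply_moves(motion="0 -0.07 -1.43 0 0 0 0; 0 -0.22 -1.4 0 0 0 0; 0 -0.44 -1.35 0 0 0 0; 0 -0.66 -1.25 0 0 0 0; 0 -0.86 -1.13 0 0 0 0; 0 -1.04 -0.97 0 0 0 0; 0 -1.18 -0.78 0 0 0 0; 0 -1.3 -0.57 0 0 0 0; 0 -1.37 -0.35 0 0 0 0; 0 -1.41 -0.12 0 0 0 0; 0 0 0 0 0 0 0; 0 0 0 0 0 0 0")

```text
time: 29.18
tool_pos: [0.5983, 0.0109, 0.0674]
tool_rot: [-3.141, 0.001, 1.584]
contact_force: [-0.5, -3.2, 4.8]
opening: 0.0156
grip_force: 6.0
```

```bash
python3 - <<'E'
from h import *
ax=np.array([.6839,.0129])
for i in range(3):
    robot.read_camera('top')
    s=robot.observe();d=np.array(s['tool_pos'])[:2]-ax; print(np.round(s['tool_pos'],4),'r',round(np.hypot(*d),4),'ang',round(np.arctan2(-d[0],d[1])-.015,3),np.round(s['contact_force'],1),s['opening'])
E
```

```text
[0.5983 0.0112 0.0673] r 0.0856 ang 1.575 [-1.2 -2.1  4.1] 0.015803961066791553
[0.5983 0.0114 0.0674] r 0.0856 ang 1.573 [-1.1 -1.1  5.4] 0.0157941505911425
[0.5983 0.0116 0.0674] r 0.0856 ang 1.571 [ 0.7 -1.7  4.6] 0.01582108917523364
```

apply_moves(motion="40 0 0 0 0 0 0; 40 0 0 0 0 0 0; 40 0 0 0 0 0 0; 40 0 0 -1 0 0 0; 40 0 0 -3 0 0 0; 40 0 0 -4 0 0 0; 40 0 0 -3 0 0 0; 40 0 0 0 0 0 0")

```text
time: 30.32
tool_pos: [0.5999, 0.0115, 0.1806]
tool_rot: [3.135, 0.001, 1.585]
contact_force: [0.6, 0.6, 0.4]
opening: 0.0366
grip_force: 0.0
```

```bash
python3 - <<'E'
from h import *
ps=shots()
mfit('lid_grip',ps,LID,[.531,.3267,-.03],.048)
y=np.pi/2-.03
plan([(55,.5,.2,.18,y),(55,.531,.327,.10,y)])
E
```

```text
lid_grip (0.89, 1922, [0.522, 0.325])
lid_grip None
 fit (array([ 0.5312,  0.328 , -0.0375]), np.float64(0.036))
now t=30.5 [0.5976 0.0117 0.176 ] [-3.139 -0.     1.585] open 0.037 F [ 0.2 -0.4 -0.2]
9 rows
55 3.79 -1.9 -0.07 -0 -0 0.009; 55 3.78 -1.93 -0.07 -0 -0 0.009; 55 3.76 -1.97 -0.08 -0 -0 0.009; 55 3.74 -2 -0.08 -0 -0 0.009; 55 3.72 -2.03 -0.08 -0 -0 0.009; 55 3.2 0.68 2 0 0 0; 55 3.2 0.68 2 0 0 0; 55 3.2 0.68 2 0 0 0; 55 3.2 0.68 2 0 0 0
```

apply_moves(motion="55 3.79 -1.9 -0.07 0 0 0.009; 55 3.78 -1.93 -0.07 0 0 0.009; 55 3.76 -1.97 -0.08 0 0 0.009; 55 3.74 -2 -0.08 0 0 0.009; 55 3.72 -2.03 -0.08 0 0 0.009; 55 3.2 0.68 2 0 0 0; 55 3.2 0.68 2 0 0 0; 55 3.2 0.68 2 0 0 0; 55 3.2 0.68 2 0 0 0; 55 0 0 0 0 0 0")

```text
time: 31.78
tool_pos: [0.5303, 0.328, 0.0977]
tool_rot: [-3.137, 0.002, 1.542]
contact_force: [0.3, -0.4, 0.5]
opening: 0.0505
grip_force: 0.0
```

```bash
python3 - <<'E'
from h import *
robot.read_camera('top')
plan([(55,.531,.327,.029,np.pi/2-.032,2.5)])
E
```

```text
now t=31.8 [0.5308 0.327  0.099 ] [-3.138e+00  2.000e-03  1.541e+00] open 0.0506 F [-0.8 -0.   0.6]
3 rows
55 0 0.02 2.33 -0.001 0.001 0.001; 55 0 0.01 2.33 -0.001 0.001 0.001; 55 0 0.01 2.33 -0.001 0.001 0.001
```

apply_moves(motion="55 0 0 2.33 0 0 0.001; 55 0 0 2.33 0 0 0.001; 55 0 0 2.3 0 0 0.001; 55 0 0 0 0 0 0; 0 0 0 0 0 0 0; 0 0 0 0 0 0 0; 0 0 0 0 0 0 0; 0 0 0 0 0 0 0; 0 0 0 0 0 0 0; 0 0 0 0 0 0 0", force=40)

```text
time: 33.08
tool_pos: [0.5319, 0.3271, 0.032]
tool_rot: [3.141, -0.0, 1.537]
contact_force: [-2.1, -0.3, 4.8]
opening: 0.0156
grip_force: 40.0
```

apply_moves(motion="0 0 0 -0.5 0 0 0; 0 0 0 -1.5 0 0 0; 0 0 0 -3 0 0 0; 0 0 0 -4 0 0 0; 0 0 0 -4 0 0 0; 0 0 0 -2 0 0 0; 0 0 0 0 0 0 0")

```text
time: 33.95
tool_pos: [0.5329, 0.3274, 0.184]
tool_rot: [3.137, -0.002, 1.537]
contact_force: [-0.1, -0.1, -3.6]
opening: 0.0158
grip_force: 40.0
```

```bash
python3 - <<'E'
from h import *
y=np.pi/2+.015
plan([(0,.47,.15,.18,y,4),(0,.50,-.09,.18,y,4),(0,.5952,-.094,.16,y,4)])
E
```

```text
now t=34.0 [0.5329 0.3274 0.184 ] [ 3.137e+00 -2.000e-03  1.537e+00] open 0.0158 F [-0.1 -0.1 -3.6]
15 rows
0 -3.59 -1.14 0.07 0.001 -0 -0.01; 0 -3.58 -1.17 0.07 0.001 -0 -0.01; 0 -3.57 -1.21 0.07 0.001 -0 -0.01; 0 -3.55 -1.24 0.08 0.001 -0 -0.01; 0 -3.54 -1.28 0.08 0.001 -0 -0.01; 0 -3.43 0.38 0 0 0 0; 0 -3.43 0.38 0 0 0 0; 0 -3.43 0.38 0 0 0 0; 0 -3.43 0.38 0 0 0 0; 0 -3.43 0.38 0 0 0 0; 0 -3.43 0.38 0 0 0 0; 0 -3.43 0.38 0 0 0 0; 0 -0.18 3.17 0.67 0 0 0; 0 -0.18 3.17 0.67 0 0 0; 0 -0.18 3.17 0.67 0 0 0
```

apply_moves(motion="0 -3.59 -1.14 0.07 0 0 -0.01; 0 -3.58 -1.17 0.07 0 0 -0.01; 0 -3.57 -1.21 0.07 0 0 -0.01; 0 -3.55 -1.24 0.08 0 0 -0.01; 0 -3.54 -1.28 0.08 0 0 -0.01; 0 -3.43 0.38 0 0 0 0; 0 -3.43 0.38 0 0 0 0; 0 -3.43 0.38 0 0 0 0; 0 -1 0.1 0 0 0 0; 0 0 0 0 0 0 0")

```text
time: 35.2
tool_pos: [0.4829, 0.0368, 0.1772]
tool_rot: [-3.14, -0.001, 1.585]
contact_force: [0.6, 1.1, -1.3]
opening: 0.0158
grip_force: 40.0
```

```bash
cat > m5.py <<'E'
from h import *
s=robot.observe();print(s['time'],s['tool_pos'],s['tool_rot'],s['opening'])
P=np.array(s['tool_pos'])
ps=shots()
r=mfit('lid_grip',ps,LID,[P[0],P[1],s['tool_rot'][2]-np.pi/2],P[2]+.017)
mfit('crate',ps,CRATE,[.5955,-.0935,.015],.030)
o=np.hstack([ps[0]['img'][130:260,180:340],ps[1]['img'][130:260,180:340]]);cv2.imwrite('pics/a6.png',cv2.resize(o,None,fx=2.5,fy=2.5,interpolation=cv2.INTER_CUBIC)[:,:,::-1])
E
python3 m5.py
```

```text
35.2 [0.48291865 0.03675328 0.17720583] [-3.14036957e+00 -5.55542921e-04  1.58547552e+00] 0.01577796527429719
lid_grip (0.74, 161, [0.424, 0.055])
lid_grip (0.85, 1336, [0.518, 0.048])
 fit (array([0.4817, 0.0363, 0.0255]), np.float64(0.686))
   cam 0 (array([0.4784, 0.0365, 0.0026]), np.float64(0.933))
   cam 1 (array([0.4819, 0.0364, 0.0333]), np.float64(0.437))
crate (0.71, 1601, [0.595, -0.107])
crate (0.67, 1628, [0.605, -0.099])
 fit (array([ 0.5959, -0.0918,  0.0207]), np.float64(0.275))
   cam 0 (array([ 0.5943, -0.0918,  0.0123]), np.float64(0.263))
   cam 1 (array([ 0.5979, -0.0934,  0.0242]), np.float64(0.273))
```

View pics/a6.png

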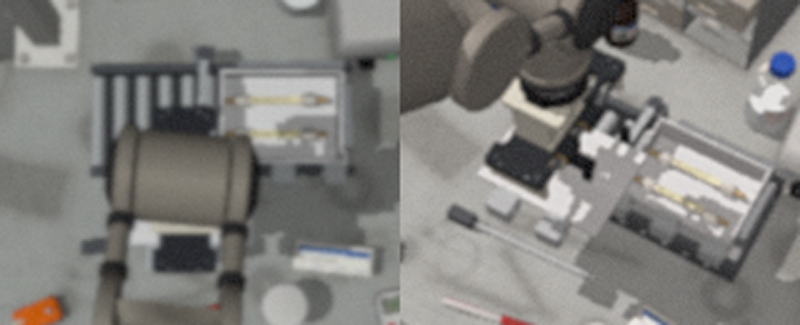

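```bash
python3 - <<'E'
from h import *
y=np.pi/2+.016
plan([(0,.50,-.093,.18,y,4),(0,.5953,-.093,.16,y,3.5),(0,.5953,-.093,.125,y,2)])
E
```

```text
now t=35.5 [0.4832 0.0377 0.1778] [-3.142 -0.     1.588] open 0.0155 F [ 0.2 -0.7 -2.5]
9 rows
0 -3.27 0.36 -0.06 -0 -0 0; 0 -3.27 0.37 -0.06 -0 -0 0; 0 -3.27 0.37 -0.06 -0 -0 0; 0 -3.27 0.37 -0.06 -0 -0 0; 0 -0.05 3.18 0.67 0 0 0; 0 -0.05 3.18 0.67 0 0 0; 0 -0.05 3.18 0.67 0 0 0; 0 0 -0 1.75 0 0 0; 0 0 -0 1.75 0 0 0
```

apply_moves(motion="0 -3.27 0.36 -0.06 0 0 0; 0 -3.27 0.37 -0.06 0 0 0; 0 -3.27 0.37 -0.06 0 0 0; 0 -3.27 0.37 -0.06 0 0 0; 0 -0.05 3.18 0.67 0 0 0; 0 -0.05 3.18 0.67 0 0 0; 0 -0.05 3.18 0.67 0 0 0; 0 0 0 1.75 0 0 0; 0 0 0 1.5 0 0 0; 0 0 0 0 0 0 0; 0 0 0 0 0 0 0")

```text
time: 36.88
tool_pos: [0.5957, -0.0937, 0.1283]
tool_rot: [3.141, 0.0, 1.587]
contact_force: [-0.2, -0.8, -1.7]
opening: 0.0158
grip_force: 40.0
```

```bash
python3 - <<'E'
from h import *
ps=shots()
s=robot.observe();print(s['tool_pos'],s['tool_rot'])
P=np.array(s['tool_pos'])
# overlay expected outlines of lid and crate
o=ps[1]['img'].copy()
for M,q,z,c in((LID,[P[0],P[1],.016],P[2]+.017,(255,0,0)),(CRATE,[.5953,-.093,.016],.03,(0,0,255))):
    pass
a=ps[1]['img'][140:260,230:390]
b=ps[0]['img'][140:220,220:340]
b=cv2.resize(b,(400,267),interpolation=cv2.INTER_CUBIC);a=cv2.resize(a,(400,300),interpolation=cv2.INTER_CUBIC)
o=np.zeros((300,800,3),np.uint8);o[:,:400]=a;o[:267,400:]=b;cv2.imwrite('pics/a7.png',o[:,:,::-1])
E
```

```text
[ 0.59585063 -0.09382827  0.12861729] [3.13993842e+00 4.55155198e-04 1.58677801e+00]
```

View pics/a7.png

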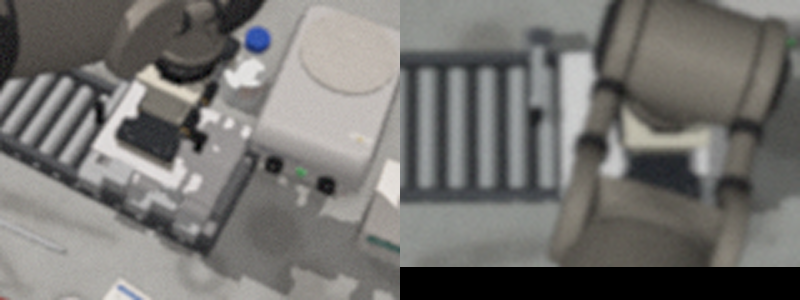

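apply_moves(motion="0 0 0 0.5 0 0 0; 0 0 0 0.5 0 0 0; 0 0 0 0.5 0 0 0; 0 0 0 0 0 0 0")

```text
time: 37.48
tool_pos: [0.5951, -0.0936, 0.1119]
tool_rot: [-3.14, -0.0, 1.587]
contact_force: [-0.4, -0.2, -3.3]
opening: 0.0156
grip_force: 40.0
```

Knuckles have meshed past 0.121 without contact. Next comes the lip.

apply_moves(motion="0 0 0 0.4 0 0 0; 0 0 0 0.4 0 0 0; 0 0 0 0.3 0 0 0; 0 0 0 0 0 0 0")

```text
time: 37.98
tool_pos: [0.5953, -0.0936, 0.1013]
tool_rot: [-3.141, -0.0, 1.587]
contact_force: [0.1, 0.5, -2.8]
opening: 0.0151
grip_force: 40.0
```

apply_moves(motion="0 0 0 0.3 0 0 0; 0 0 0 0.2 0 0 0; 0 0 0 0.15 0 0 0; 0 0 0 0 0 0 0")

```text
time: 38.48
tool_pos: [0.5955, -0.0937, 0.0959]
tool_rot: [3.141, 0.0, 1.587]
contact_force: [-2.0, 0.5, 4.4]
opening: 0.0158
grip_force: 40.0
```

apply_moves(motion="0 0 0 0.1 0 0 0; 50 0 0 0 0 0 0; 50 0 0 0 0 0 0; 50 0 0 0 0 0 0; 50 0 0 0 0 0 0; 50 0 0 -1 0 0 0; 50 0 0 -3 0 0 0; 50 0 0 -4 0 0 0; 50 -3 -2 -2 0 0 0; 50 -4 -4 0 0 0 0; 50 -4 -4 0 0 0 0; 50 0 0 0 0 0 0")

```text
time: 39.98
tool_pos: [0.4953, -0.2078, 0.1951]
tool_rot: [3.141, 0.001, 1.582]
contact_force: [1.2, -0.0, -0.4]
opening: 0.0461
grip_force: 0.0
```

```bash
cat > m6.py <<'E'
from h import *
s=robot.observe();print(s['time'],s['tool_pos'],s['opening'])
ps=shots()
for i,p in enumerate(ps):
    for t in('pin_tip','pin_grip'):
        for k in robot.trace(t,p)[:2]:
            v,u=np.nonzero(k['pixels']); print(i,t,round(k['score'],2),len(u),u.min(),u.max(),v.min(),v.max())
        for k in robot.search_frame(t,p)[:2]: print('   ',t,round(k['score'],2),np.round(k['centre'],3))
SEAT=CRT+[b+[0,0,.112] for b in LID]
m=masks('lid_grip',ps,np.array([.58,-.093])); 
a=ps[0]['img'][150:260,200:340]; b=ps[1]['img'][140:260,190:340]
a=cv2.resize(a,(400,314),interpolation=cv2.INTER_CUBIC);b=cv2.resize(b,(400,320),interpolation=cv2.INTER_CUBIC)
o=np.zeros((320,800,3),np.uint8);o[:314,:400]=a;o[:,400:]=b;cv2.imwrite('pics/a8.png',o[:,:,::-1])
if m[0] is not None: print('lid cam0',fit(ps[:1],m[:1],LID,[.595,-.093,.016],.112))
if m[1] is not None: print('lid cam1',fit(ps[1:],m[1:],LID,[.595,-.093,.016],.112))
E
python3 m6.py
```

```text
39.975 [ 0.49526293 -0.2077797   0.19513911] 0.04609872126610972
0 pin_tip 0.62 148 212 268 224 231
0 pin_tip 0.53 221 268 317 195 203
    pin_tip 0.54 [0.424 0.104 0.011]
0 pin_grip 0.48 190 212 270 223 231
    pin_grip 0.77 [0.421 0.102 0.005]
    pin_grip 0.54 [ 0.586 -0.09   0.085]
1 pin_tip 0.72 108 208 253 218 239
    pin_tip 0.43 [0.424 0.062 0.011]
    pin_tip 0.4 [ 0.399 -0.171  0.03 ]
1 pin_grip 0.6 85 209 253 218 239
    pin_grip 0.49 [0.424 0.06  0.008]
lid_grip (0.59, 2057, [0.595, -0.097])
lid_grip (0.93, 517, [0.566, -0.085])
lid cam0 (array([ 0.596 , -0.0928,  0.0153]), np.float64(0.018))
lid cam1 (array([ 0.5967, -0.0899,  0.0815]), np.float64(0.745))
```

View pics/a8.png

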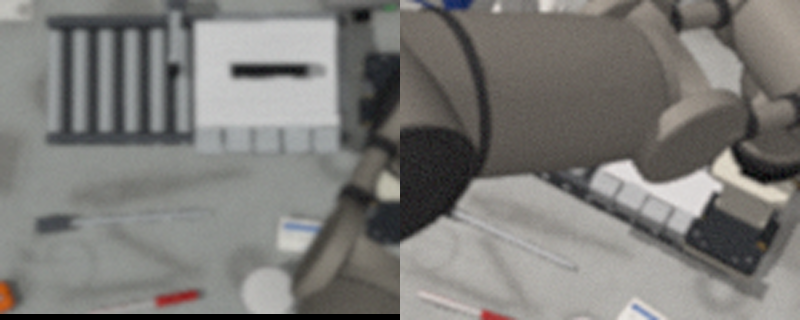

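```bash
python3 - <<'E'
from h import *
y=np.pi/2+.093
plan([(50,.44,0,.18,y),(50,.4127,.16,.06,y)])
E
```

```text
now t=40.6 [ 0.4975 -0.2049  0.194 ] [-3.141 -0.     1.588] open 0.0463 F [-0.4  0.  -0.3]
10 rows
50 4.12 -1.08 0.28 -0 -0 -0.015; 50 4.13 -1.02 0.28 -0 -0 -0.015; 50 4.15 -0.95 0.28 -0 -0 -0.015; 50 4.16 -0.89 0.28 -0 -0 -0.015; 50 4.18 -0.83 0.28 -0 -0 -0.015; 50 3.24 -0.25 2.4 0 0 0; 50 3.24 -0.25 2.4 0 0 0; 50 3.24 -0.25 2.4 0 0 0; 50 3.24 -0.25 2.4 0 0 0; 50 3.24 -0.25 2.4 0 0 0
```

apply_moves(motion="50 4.12 -1.08 0.28 0 0 -0.015; 50 4.13 -1.02 0.28 0 0 -0.015; 50 4.15 -0.95 0.28 0 0 -0.015; 50 4.16 -0.89 0.28 0 0 -0.015; 50 4.18 -0.83 0.28 0 0 -0.015; 50 3.24 -0.25 2.4 0 0 0; 50 3.24 -0.25 2.4 0 0 0; 50 3.24 -0.25 2.4 0 0 0; 50 3.24 -0.25 2.4 0 0 0; 50 3.24 -0.25 2.4 0 0 0; 50 0 0 0 0 0 0")

```text
time: 41.95
tool_pos: [0.4114, 0.1613, 0.0588]
tool_rot: [-3.138, 0.0, 1.665]
contact_force: [0.3, 0.7, 0.4]
opening: 0.0455
grip_force: 0.0
```

```bash
python3 - <<'E'
from h import *
p=robot.read_camera('side')
for k in robot.trace('pin_tip',p)[:2]:
    v,u=np.nonzero(k['pixels']); print(round(k['score'],2),len(u),u.min(),u.max(),v.min(),v.max())
y=np.pi/2+.093
plan([(50,.4127,.16,.003,y,2)])
E
```

```text
0.66 204 203 255 213 239
now t=42.0 [0.4131 0.16   0.0603] [3.141 0.    1.663] open 0.0463 F [0.2 0.3 0.8]
3 rows
50 0 -0.01 1.91 0 0 -0; 50 0 -0.01 1.91 0 0 -0; 50 0 -0.01 1.91 0 0 -0
```

apply_moves(motion="50 0 0 1.9 0 0 0; 50 0 0 1.9 0 0 0; 50 0 0 1.8 0 0 0; 50 0 0 0 0 0 0; 0 0 0 0 0 0 0; 0 0 0 0 0 0 0; 0 0 0 0 0 0 0; 0 0 0 0 0 0 0; 0 0 0 0 0 0 0; 0 0 0 0 0 0 0", force=50)

```text
time: 43.3
tool_pos: [0.4133, 0.16, 0.0046]
tool_rot: [3.141, -0.0, 1.662]
contact_force: [-0.1, -0.3, 5.8]
opening: 0.0195
grip_force: 50.0
```

apply_moves(motion="0 0 0 -0.5 0 0 0; 0 0 0 -1.5 0 0 0; 0 0 0 -3 0 0 0; 0 0 0 -4 0 0 0; 0 0 0 0 0 0 0")

```text
time: 43.92
tool_pos: [0.4145, 0.1604, 0.0965]
tool_rot: [3.136, -0.001, 1.662]
contact_force: [0.1, -0.8, -0.3]
opening: 0.0191
grip_force: 50.0
```

```bash
cat > m7.py <<'E'
from h import *
s=robot.observe();P=np.array(s['tool_pos']);yw=s['tool_rot'][2]-np.pi/2
ps=shots()
for dz in (.007,):
    m=masks('pin_tip',ps,np.array([.45,.1]))
    for i,p in enumerate(ps):
        pr=[proj(p,W(np.array([[0,d,-.004]]),[P[0],P[1],yw],P[2]+dz)[0]) for d in(-.02,-.196)]
        print(i,'pred head-front/tip px',np.round(pr,1).tolist())
        if m[i] is not None:
            v,u=np.nonzero(m[i]); k=u>u.max()-3; print('   mask tip',u.max(),round(v[k].mean(),1),'line',np.round(np.polyfit(u,v,1),3), 'pred slope',round((pr[1][1]-pr[0][1])/(pr[1][0]-pr[0][0]),3))
plan([(0,.5091,.206,.12,np.pi/2+.0155,3.5),(0,.5091,.206,.074,np.pi/2+.0155,3)])
E
python3 m7.py
```

```text
pin_tip None
pin_tip (0.55, 171, [0.448, 0.085])
0 pred head-front/tip px [[222.4, 227.7], [275.3, 223.5]]
1 pred head-front/tip px [[206.9, 206.2], [256.0, 227.6]]
   mask tip 254 227.1 line [  0.448 113.902] pred slope 0.436
now t=44.1 [0.412  0.1598 0.0931] [-3.139  0.     1.662] open 0.0194 F [ 0.5 -0.2 -0.6]
6 rows
0 0.93 2.52 -0.68 -0.001 0 0.019; 0 0.98 2.5 -0.68 -0.001 0 0.019; 0 1.02 2.49 -0.68 -0.001 0 0.019; 0 1.07 2.47 -0.67 -0.001 0 0.019; 0 -0 -0 2.3 0 0 0; 0 0 -0 2.3 0 0 0
```

apply_moves(motion="0 0.93 2.52 -0.68 0 0 0.019; 0 0.98 2.5 -0.68 0 0 0.019; 0 1.02 2.49 -0.68 0 0 0.019; 0 1.07 2.47 -0.67 0 0 0.019; 0 0 0 2.3 0 0 0; 0 0 0 2.1 0 0 0; 0 0 0 0 0 0 0; 0 0 0 0 0 0 0")

```text
time: 45.12
tool_pos: [0.51, 0.2061, 0.0771]
tool_rot: [-3.141, 0.0, 1.586]
contact_force: [0.2, 0.3, -0.6]
opening: 0.0197
grip_force: 50.0
```

```bash
cat > m8.py <<'E'
from h import *
pos=[]
ps=shots()
for i in range(4):
    robot.read_camera('top') if i<3 else None
    s=robot.observe();pos.append(np.r_[s['tool_pos'],s['tool_rot']])
P=np.median(pos,0);print('t',s['time'],'P',np.round(P,4),s['opening'],'std',np.round(np.std(pos,0)[:3],4))
yw=P[5]-np.pi/2
c=np.array([.5957,-.093]);th=.0155;R=np.array([[np.cos(th),-np.sin(th)],[np.sin(th),np.cos(th)]])
H=np.r_[c+R@[-.082,.084],.077]
tip=W(np.array([[0,-.196,.0018]]),[P[0],P[1],yw],P[2])[0]; print('hinge',H,'tip est',np.round(tip,4),'err',np.round(tip-H,4))
for i,p in enumerate(ps):
    d=robot.trace('pin_tip',p)
    print(i,'pred tip',np.round(proj(p,tip),1),'head front',np.round(proj(p,W(np.array([[0,-.02,.0018]]),[P[0],P[1],yw],P[2])[0]),1),'hinge',np.round(proj(p,H),1))
    for k in d[:2]:
        v,u=np.nonzero(k['pixels']); j=u>u.max()-3; print('  mask',round(k['score'],2),len(u),u.min(),u.max(),'tip v',round(v[j].mean(),1),'line',np.round(np.polyfit(u,v,1),3))
b=ps[1]['img'][150:250,220:340]; a=ps[0]['img'][160:240,215:335]
a=cv2.resize(a,(400,267),interpolation=cv2.INTER_CUBIC);b=cv2.resize(b,(400,333),interpolation=cv2.INTER_CUBIC)
o=np.zeros((333,800,3),np.uint8);o[:267,:400]=a;o[:,400:]=b;cv2.imwrite('pics/a9.png',o[:,:,::-1])
E
python3 m8.py
```

```text
t 45.375 P [ 5.1040e-01  2.0620e-01  7.7900e-02  3.1403e+00 -4.0000e-04  1.5858e+00] 0.020027589033276668 std [0.0001 0.     0.    ]
hinge [ 0.5124079  -0.01028104  0.077     ] tip est [0.5133 0.0102 0.0797] err [0.0009 0.0205 0.0027]Traceback (most recent call last):
  File "m8.py", line 13, in <module>
    d=robot.trace('pin_tip',p)
ValueError: only the last four pictures can be asked about
```

apply_moves(motion="0 0 -0.05 0.2 0 0 0; 0 0 0 0 0 0 0; 0 0 0 0 0 0 0")

```text
time: 45.75
tool_pos: [0.5095, 0.2061, 0.0752]
tool_rot: [-3.142, -0.0, 1.586]
contact_force: [-0.5, -0.5, 0.5]
opening: 0.0196
grip_force: 50.0
```

```bash
sed -i "s/    robot.read_camera('top') if i<3 else None/    pass/" m8.py; python3 m8.py
```

```text
t 45.85 P [ 5.0960e-01  2.0610e-01  7.5300e-02  3.1415e+00 -1.0000e-04  1.5858e+00] 0.019692898738269318 std [0. 0. 0.]
hinge [ 0.5124079  -0.01028104  0.077     ] tip est [0.5125 0.0101 0.0771] err [0.0001 0.0204 0.0001]
0 pred tip [261.9 199.6] head front [210.  199.8] hinge [267.9 199.7]
  mask 0.54 111 217 256 tip v 199.8 line [-1.00000e-03  2.00324e+02]
1 pred tip [257.1 205. ] head front [212.6 182.5] hinge [262.4 207.9]
  mask 0.61 89 224 252 tip v 201.9 line [ 0.534 68.134]
```

apply_moves(motion="0 -1 0 0 0 0 0; 0 -0.8 0 0 0 0 0; 0 -0.8 0 0 0 0 0; 0 -0.8 0 0 0 0 0; 0 -0.6 0 0 0 0 0; 0 0 0 0 0 0 0")

```text
time: 46.7
tool_pos: [0.5102, 0.1657, 0.0753]
tool_rot: [3.142, -0.0, 1.585]
contact_force: [-0.4, -0.1, -0.5]
opening: 0.0194
grip_force: 50.0
```

apply_moves(motion="0 -0.7 0 0 0 0 0; 0 -0.7 0 0 0 0 0; 0 -0.7 0 0 0 0 0; 0 -0.7 0 0 0 0 0; 0 0 0 0 0 0 0")

```text
time: 47.32
tool_pos: [0.5106, 0.1375, 0.0753]
tool_rot: [3.142, -0.0, 1.585]
contact_force: [-0.0, -0.1, -0.0]
opening: 0.0193
grip_force: 50.0
```

apply_moves(motion="0 -0.7 0 0 0 0 0; 0 -0.7 0 0 0 0 0; 0 -0.7 0 0 0 0 0; 0 -0.7 0 0 0 0 0; 0 -0.7 0 0 0 0 0; 0 0 0 0 0 0 0")

```text
time: 48.08
tool_pos: [0.5111, 0.1026, 0.0752]
tool_rot: [3.142, -0.0, 1.585]
contact_force: [-0.7, -0.3, -0.7]
opening: 0.019
grip_force: 50.0
```

apply_moves(motion="0 -0.7 0 0 0 0 0; 0 -0.7 0 0 0 0 0; 0 -0.7 0 0 0 0 0; 0 -0.7 0 0 0 0 0; 0 0 0 0 0 0 0")

```text
time: 48.7
tool_pos: [0.5115, 0.0746, 0.0752]
tool_rot: [3.142, -0.0, 1.585]
contact_force: [0.1, 0.9, -0.2]
opening: 0.0193
grip_force: 50.0
```

apply_moves(motion="0 -0.7 0 0 0 0 0; 0 -0.7 0 0 0 0 0; 0 -0.7 0 0 0 0 0; 0 -0.7 0 0 0 0 0; 0 0 0 0 0 0 0")

```text
time: 49.32
tool_pos: [0.512, 0.0466, 0.0752]
tool_rot: [3.142, -0.0, 1.585]
contact_force: [0.0, 0.9, -0.2]
opening: 0.0197
grip_force: 50.0
```

apply_moves(motion="0 -0.7 0 0 0 0 0; 0 -0.7 0 0 0 0 0; 0 -0.7 0 0 0 0 0; 0 -0.4 0 0 0 0 0; 0 0 0 0 0 0 0")

```text
time: 49.95
tool_pos: [0.5123, 0.0218, 0.0752]
tool_rot: [3.141, -0.0, 1.585]
contact_force: [1.0, 0.1, -0.9]
opening: 0.0198
grip_force: 50.0
```

apply_moves(motion="0 -0.4 0 0 0 0 0; 0 -0.3 0 0 0 0 0; 0 -0.2 0 0 0 0 0; 0 -0.2 0 0 0 0 0; 0 0 0 0 0 0 0")

```text
time: 50.58
tool_pos: [0.5125, 0.011, 0.0752]
tool_rot: [3.142, -0.0, 1.586]
contact_force: [-0.4, 0.8, -0.5]
opening: 0.0194
grip_force: 50.0
```

apply_moves(motion="0 -0.15 0 0 0 0 0; 0 -0.15 0 0 0 0 0; 0 0 0 0 0 0 0")

```text
time: 50.95
tool_pos: [0.5125, 0.0081, 0.0752]
tool_rot: [-3.142, -0.0, 1.586]
contact_force: [-1.0, -0.5, -0.7]
opening: 0.0198
grip_force: 50.0
```

apply_moves(motion="0 -0.15 0 0 0 0 0; 0 -0.15 0 0 0 0 0; 0 0 0 0 0 0 0")

```text
time: 51.32
tool_pos: [0.5125, 0.005, 0.0752]
tool_rot: [3.142, -0.0, 1.586]
contact_force: [-0.2, -0.2, -1.4]
opening: 0.0198
grip_force: 50.0
```

apply_moves(motion="0 -0.15 0 0 0 0 0; 0 0 0 0 0 0 0")

```text
time: 51.58
tool_pos: [0.5125, 0.0044, 0.0752]
tool_rot: [-3.141, -0.001, 1.586]
contact_force: [0.5, 4.9, 0.0]
opening: 0.0198
grip_force: 50.0
```

apply_moves(motion="0 -0.05 0 0 0 0 0; 0 0 0 0 0 0 0; 0 0.05 0 0 0 0 0; 40 0 0 0 0 0 0; 40 0 0 0 0 0 0; 40 0 0 0 0 0 0; 40 0 0 0 0 0 0; 40 0.3 0 -1 0 0 0; 40 0 0 -3 0 0 0; 40 0 0 -4 0 0 0; 40 4 -3 -2 0 0 0; 40 5 -3 0 0 0 0; 40 5 0 0 0 0 0; 40 5 0 0 0 0 0; 40 5 0 0 0 0 0; 40 0 0 0 0 0 0")

```text
time: 53.58
tool_pos: [0.4484, 0.2486, 0.1758]
tool_rot: [3.141, -0.001, 1.59]
contact_force: [-0.7, -0.0, 0.4]
opening: 0.0363
grip_force: 0.0
```

```bash
cat > m9.py <<'E'
from h import *
s=robot.observe();print(s['time'],s['tool_pos'])
ps=shots()
c=np.array([.5957,-.093]);th=.0155
q=[*c,th]
for p in ps:
    for t in('lid_grip','lever','pin_tip','pin_grip'):
        print(t,[(round(k['score'],2),int(k['pixels'].sum()),[int(x) for a in np.nonzero(k['pixels'])[::-1] for x in(a.min(),a.max())]) for k in robot.trace(t,p)[:2]])
    pts=lambda L:[np.round(proj(p,W(np.array([x]),q,0)[0]),1).tolist() for x in L]
    print('pred head ends',pts([[-.082,.084,.081],[-.082,.124,.081]]),'tip',pts([[-.082,-.092,.077]]),'lever handle',pts([[.0055,.106,.105]]))
m=masks('lid_grip',ps,np.array([.58,-.093])); 
for i in(0,1):
  if m[i] is not None: print('lid',i,fit(ps[i:i+1],m[i:i+1],LID,[.5957,-.093,.0155],.112))
a=ps[0]['img'][140:220,215:335]; b=ps[1]['img'][150:270,230:350]
a=cv2.resize(a,(400,267),interpolation=cv2.INTER_CUBIC);b=cv2.resize(b,(400,400),interpolation=cv2.INTER_CUBIC)
o=np.zeros((400,800,3),np.uint8);o[:267,:400]=a;o[:,400:]=b;cv2.imwrite('pics/fin.png',o[:,:,::-1])
E
python3 m9.py
```

```text
53.575 [0.44843387 0.2486415  0.17581522]
lid_grip [(0.72, 2093, [268, 318, 156, 203]), (0.44, 169, [257, 263, 148, 177])]
lever []
pin_tip []
pin_grip [(0.61, 258, [268, 317, 194, 203]), (0.57, 68, [256, 267, 196, 202])]
pred head ends [[267.9, 199.7], [256.1, 199.7]] tip [[319.7, 199.5]] lever handle [[261.4, 173.1]]
lid_grip [(0.78, 1995, [267, 328, 176, 230]), (0.25, 284, [262, 311, 205, 234])]
lever [(0.61, 154, [267, 284, 169, 190])]
pin_tip []
pin_grip []
pred head ends [[262.4, 207.3], [251.9, 202.0]] tip [[311.0, 232.4]] lever handle [[269.8, 180.8]]
lid_grip (0.72, 2093, [0.596, -0.098])
lid_grip (0.78, 1995, [0.611, -0.087])
lid 0 (array([ 0.5965, -0.093 ,  0.0074]), np.float64(0.037))
lid 1 (array([ 0.5959, -0.0951,  0.0068]), np.float64(0.045))
```

View pics/fin.png

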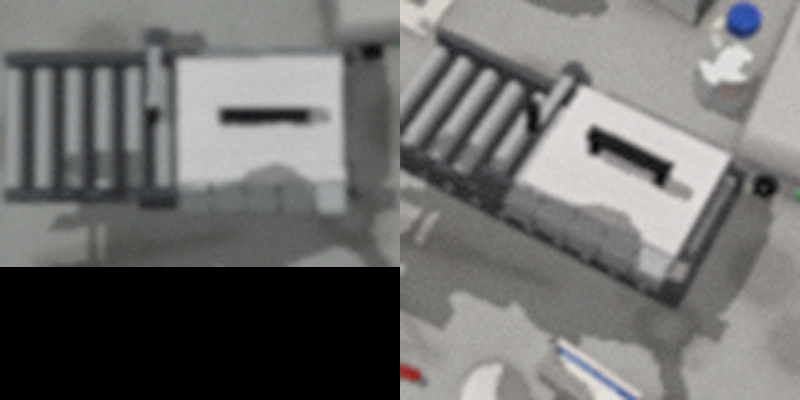

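```bash
python3 -c "
from cell import robot
print(robot.hand_in())"
```

```text
the job is handed in; nothing more can be done
None
```

I handed the job in at about 54 s: both columns found (no third was visible) lie in the crate, the crate is home against the stop, the lever stands square across the track, the lid is on and the pin is home through the hinge, but no verdict came back.

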